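# Sort battery cases by rocking and stack the sound ones

## Robot

A 6-joint arm with a two-finger parallel gripper is mounted at the origin on a cart in front of the work surface, level with it; the furniture and walls round the work are solid. World frame = base frame: x ahead of the robot, y to its left, z up, the work surface at z = 0. Lengths are in mm, angles in rad, forces in N, time in s.
With the tool pointing down it reaches from about 275 to 1000 mm from the base axis. Payload 8.4 kg.
Tool frame: the origin (TCP) lies between the finger pads; the fingertips stand 17 mm ahead of it and the grasp point (between the pads) lies 2 mm behind it (tip_reach is the distance from the TCP to the fingertips, in mm); z points along the fingers, y is the line along which they close (so a half turn about z gives the same grasp; the last joint's range is limited). The gripper opens to 85 mm and grips with 20 to 120 N. Pads are 22 mm wide; open, the fingers measure 114 mm over their backs; the gripper's body (76 mm by 85 mm) begins 54 mm behind the grasp point. The pads swing forward as they close: fully open they stand 13 mm farther back than shut.
Start: joints at [1.21, 0.353, 1.633, -0, 1.155, -0.002], TCP at [219.468, 585.202, 248.281] pointing down, gripper open.
Joint ranges: [-2.63, 2.63], [-0.92, 2.1], [0.06, 2.66], [-1.3, 4.44], [0, 2.69], [-3.02, 3.02]. Speed limits (rad/s): [2.22, 2.22, 2.79, 3.14, 3.14, 3.14].

## Interface

Orientations are given as a unit quaternion [w, x, y, z].
In Python, from station import get_obs, snapshot, calibration, job_done, tip_reach gives the robot as it stands. The module is installed in compiled form; this text tells all that it offers.
- The arm moves only by the tool jog_arm, never from a script. Its argument "series" is a list of rows, each a list of 3 entries, a list of its own where there are three numbers: the turn, a rotation vector about the tool's x, y, z in degrees, then the shift along the tool's x, y, z in cm, then the opening, from 0 (shut) to 1 (fully open). A call has exactly 8 rows; each row shifts and turns the commanded pose from where the row before left it, along the tool's axes as they then stand; what a row does not reach is not made up. A row lasts 1/12 s, in which the tool goes at most 41.7 mm and 7.16 degrees, less where a joint would pass 70% of its speed; a pose out of reach is approached as far as the arm can. A call is refused whole if a number of a shift passes 4.17 or a number of a turn 7.16, either way. A call with a gripper value outside its range is refused whole. The fingers move at their own pace and stop on an object; "grip_force" is the grip in N (left out, the last holds). Time passes only in rows, so rows that do not move let the fingers close, or fill a call up. It gives the time, the measured TCP pose, the force, the opening and the grip force at its end, in the units of the state.
- get_obs(): the state, without advancing time (a new reading comes with each control period).
- snapshot(name): name is "scene" or "side" or "wrist"; returns the picture (420x560x3 uint8, red, green, blue); there is no depth.
- calibration(name): a dict with "vfov" (degrees; the focal length in pixels is half the picture's height over the tangent of half this angle, whatever the lens; pixels are square), "cx", "cy" (the principal point, pixels), "R" (3x3) and "t" (3): a world point X has camera coordinates R X + t. Camera axes: x right, y down, z forward; pixel columns grow to the right and rows downward; lengths in mm; the calibration is good to about 2 mm. A picture is of the moment at which its call begins: read the wrist's pose just before it. calibration takes no time and is no camera call; for the wrist camera it gives the pose at the moment of the call.
- job_done(): hands the job in; it is judged then, once.
The state is a dict: "t": time; "joint_positions": joint angles; "qvel": joint speeds; "effort": joint torques, N m; "tcp_pos": TCP position; "eef_rot": TCP orientation; "force": force on the tool from outside, world axes, zero at the start; "ft_torque": the same for the moment, N m; "opening": finger opening in mm; "grasp_force": force on a finger pad.
Only numpy, scipy, OpenCV 4.12 (cv2) and the standard library are available. Lean on these libraries where they do the work, as an engineer would, in place of code of your own. Each camera call takes 0.05 s, during which the arm holds its last target. There are 200 camera calls.

## Task

Press the snap catch at the end of every battery case fully home: a case with a swollen underside rocks when pressed there, a sound one stands steady. Lay the rocking ones flat and side by side in the reject tray (none may ever stand on the wooden base), and stack all the steady ones squarely one on another, upright, in a column centred on the base and in line with it. Close the column with the cover plate on top, and leave the flux jar and the roll of black tape where they are.

Things in the scene. Friction and masses are not known exactly. Their poses are not given: they have to be found in the camera images.
- case_1: Grey battery case 110 (x) x 56 (y) x 28 mm high, 0.2 to 0.35 kg; origin at the centre of its underside, z up, x roughly away from the robot. Four to six of the six alike cases are there in a run: two to four sound, none to two swollen; only pressing tells which. Grip across the 56 mm, from above, clear of the catch on top.
- case_2: Grey battery case 110 (x) x 56 (y) x 28 mm high, 0.2 to 0.35 kg; origin at the centre of its underside, z up, x roughly away from the robot. Its lowest 5 mm is a black underside set in under the shell: flat, 104 x 52 mm, in a sound case; in a swollen one bulged to a central ridge 12 (x) x 40 mm (y). Both stand level by themselves.
- case_3: Grey battery case 110 (x) x 56 (y) x 28 mm high, 0.2 to 0.35 kg; origin at the centre of its underside, z up, x roughly away from the robot. Pressed down at the catch on its rim with 1 to 3 N a swollen case tilts about 0.1 rad about y, that end sinking about 4 mm till it meets the bench; released, it falls back level. A sound one stays put.
- case_4: Grey battery case 110 (x) x 56 (y) x 28 mm high, 0.2 to 0.35 kg; origin at the centre of its underside, z up, x roughly away from the robot. Alike case_1.
- case_5: Grey battery case 110 (x) x 56 (y) x 28 mm high, 0.2 to 0.35 kg; origin at the centre of its underside, z up, x roughly away from the robot. Alike case_1. The cases start in two rows, about 0.43 and 0.57 m ahead of the robot, y from -0.2 to 0.1 m.
- case_6: Grey battery case 110 (x) x 56 (y) x 28 mm high, 0.2 to 0.35 kg; origin at the centre of its underside, z up, x roughly away from the robot. Alike case_1.
- catch_1 (a joint): Snap catch of case_1: black pad 10 (x) x 24 mm at the near end of its top, centred 48 mm to -x of the case's centre. 0 = open, its top 4 mm above the case's; 0.004 = pressed home, flush. Moves straight down, takes about 4 N, stays where it is left. Press it with shut fingers, rather over the outer edge.
- catch_2 (a joint): Snap catch of case_2: black pad 10 (x) x 24 mm at the near end of its top, centred 48 mm to -x of the case's centre. 0 = open, its top 4 mm above the case's; 0.004 = pressed home, flush. Moves straight down, takes about 4 N, stays where it is left. Press it with shut fingers, rather over the outer edge.
- catch_3 (a joint): Snap catch of case_3: black pad 10 (x) x 24 mm at the near end of its top, centred 48 mm to -x of the case's centre. 0 = open, its top 4 mm above the case's; 0.004 = pressed home, flush. Moves straight down, takes about 4 N, stays where it is left. Press it with shut fingers, rather over the outer edge.
- catch_4 (a joint): Snap catch of case_4: black pad 10 (x) x 24 mm at the near end of its top, centred 48 mm to -x of the case's centre. 0 = open, its top 4 mm above the case's; 0.004 = pressed home, flush. Moves straight down, takes about 4 N, stays where it is left. Press it with shut fingers, rather over the outer edge.
- catch_5 (a joint): Snap catch of case_5: black pad 10 (x) x 24 mm at the near end of its top, centred 48 mm to -x of the case's centre. 0 = open, its top 4 mm above the case's; 0.004 = pressed home, flush. Moves straight down, takes about 4 N, stays where it is left. Press it with shut fingers, rather over the outer edge.
- catch_6 (a joint): Snap catch of case_6: black pad 10 (x) x 24 mm at the near end of its top, centred 48 mm to -x of the case's centre. 0 = open, its top 4 mm above the case's; 0.004 = pressed home, flush. Moves straight down, takes about 4 N, stays where it is left. Press it with shut fingers, rather over the outer edge.
- cover: Loose cover plate, aluminium 112 (x) x 58 (y) x 8 mm with a black grip bar on top, 60 mm long (x), 14 mm wide (y), from 8 to 34 mm height. About 0.16 kg. Origin at the centre of its underside, z up, x along the bar. Pinch the bar from above across its 14 mm. It lies behind the cases, crosswise.
- base: Fixed stacking base: plain wooden board 136 (x) x 80 (y) mm, its flat top 10 mm above the origin, which is the centre of its underside on the bench. Empty at the start. The column is built centred on it, its long sides along x. It is left or right of the cases.
- tray: Fixed reject tray, grey plastic, 200 (x) x 160 (y) x 22 mm outside, walls 5 mm, floor 5 mm thick; origin at the centre of its underside. Room for two cases side by side, their long sides along the tray's y. Empty at the start; on the other side of the cases than the base.
- flux_jar: Bystander: round flux jar, 46 mm across, 35 mm high, with a black lid, behind the cases. Origin at the centre of its underside. Leave it where it is.
- tape_black: Bystander: roll of black tape lying flat, 67 mm across, 18 mm high, at the left. Origin at the centre of its underside. Leave it where it is. A fixed crate of packs, 120 mm high with leads above, stands at the back left: x over 0.62 m, y 0.12 to 0.5 m; keep the gripper clear of it.

How it is judged:
By the outcome, as a careful person would: the job done as asked, in the order asked, and still so for the second after the job is handed in, with the robot touching nothing.
Of case_1, case_2, case_3, case_4, case_5, case_6 only 4 to 6 are there at a start; the rules pass over those that are not, and their reading is None.
At some moment in a run one of cover may be knocked a few centimetres aside while the robot is not near it.
Once in a run the grip may slacken for a moment while it holds something.
It also fails if it takes over 210 s, if anything falls off the work surface, if the arm or the gripper's body presses on something with over 40 N, if the wrist force passes 120 N, or if a joint passes its speed limit or range.

## Working session

There is one attempt and no reset: what is moved stays moved. The work goes in short steps, Python scripts to look and compute and a tool call to move; the robot and the scene stay as the last step left them, time stands still between calls to the robot, and variables do not carry over. Pictures are saved under pics/ and viewed, at most 15 in all, crops included, and the job is handed in when it is done.

Besides the shell and the picture viewer there is one more tool, called as name(argument=value, ...), one argument or row to a line, values as JSON. jog_arm: Moves the arm, as the interface text tells. Its arguments: {"type":"object","properties":{"series":{"type":"array"},"grip_force":{"type":"number"}},"required":["series"]}

```bash
mkdir -p pics; python3 - <<'E'
from station import *
import cv2, numpy as np
o=get_obs(); print({k:np.round(v,3).tolist() for k,v in o.items()}); print(tip_reach() if callable(tip_reach) else tip_reach)
for n in("scene","side","wrist"):
    c=calibration(n); print(n,{k:np.round(v,4).tolist() for k,v in c.items()})
    im=snapshot(n); cv2.imwrite(f"pics/{n}0.png",im[:,:,::-1])
E
```

```text
{'t': 0.0, 'joint_positions': [1.21, 0.354, 1.634, -0.0, 1.155, -0.002], 'qvel': [-0.001, -0.0, 0.0, -0.001, -0.0, 0.001], 'effort': [-0.001, -60.525, -34.207, -0.0, 0.009, 0.0], 'tcp_pos': [219.291, 584.784, 247.578], 'eef_rot': [-0.0, 0.178, 0.984, -0.001], 'force': [-0.233, -0.918, -0.318], 'ft_torque': [-0.046, 0.043, -0.021], 'grasp_force': 0.0, 'opening': 85.577}
17.0
scene {'vfov': 44.2558, 'cx': 282.6069, 'cy': 215.5635, 'R': [[0.5277, -0.8492, 0.0188], [-0.6403, -0.4122, -0.6482], [0.5582, 0.33, -0.7612]], 't': [-253.3158, 419.8299, 1345.9617]}
side {'vfov': 54.8545, 'cx': 282.634, 'cy': 202.278, 'R': [[0.9522, -0.3043, 0.0262], [-0.1108, -0.4243, -0.8987], [0.2846, 0.8529, -0.4378]], 't': [-515.7604, 116.5029, 994.7432]}
wrist {'vfov': 69.6479, 'cx': 276.873, 'cy': 212.1518, 'R': [[0.3496, 0.9369, -0.0023], [0.8951, -0.3333, 0.296], [0.2765, -0.1056, -0.9552]], 't': [-624.0598, -39.2353, 380.0092]}
```

View pics/scene0.png

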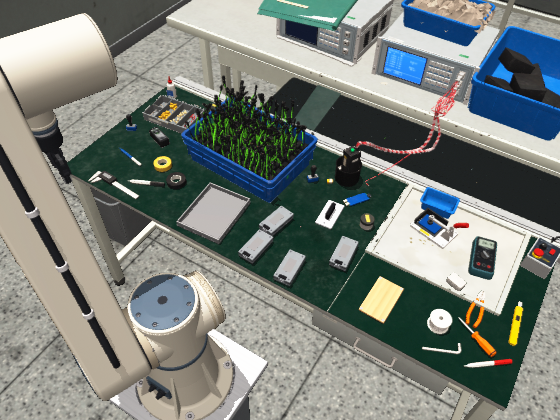

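View pics/side0.png

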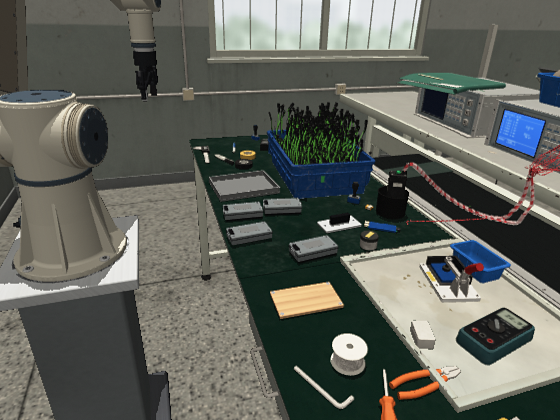

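```bash
cat > h.py <<'E'
from station import *
import cv2, numpy as np
from scipy.spatial.transform import Rotation as Rn
def cast(c,px,z,hw=(420,560)):
    f=hw[0]/2/np.tan(np.radians(c["vfov"])/2); px=np.atleast_2d(px).astype(float)
    R=np.array(c["R"]);t=np.array(c["t"])
    d=np.c_[(px[:,0]-c["cx"])/f,(px[:,1]-c["cy"])/f,np.ones(len(px))]@R
    C=-R.T@t; s=(np.asarray(z)-C[2])/d[:,2]; return C+d*s[:,None]
def proj(c,X,H=420):
    f=H/2/np.tan(np.radians(c["vfov"])/2); p=np.atleast_2d(X)@np.array(c["R"]).T+np.array(c["t"])
    return np.c_[f*p[:,0]/p[:,2]+c["cx"],f*p[:,1]/p[:,2]+c["cy"]]
def st():
    o=get_obs(); q=o["eef_rot"]; r=Rn.from_quat([q[1],q[2],q[3],q[0]])
    print("t%.1f"%o["t"],"tcp",np.round(o["tcp_pos"],1),"yaw(tool x) %.2f"%np.degrees(np.arctan2(r.as_matrix()[1,0],r.as_matrix()[0,0])),"open %.1f"%o["opening"],"F",np.round(o["force"],1),"g %.1f"%o["grasp_force"]); return o,r
def grab(n,name):
    c=calibration(n); im=snapshot(n); cv2.imwrite(f"pics/{name}.png",im[:,:,::-1]); return c,im
E
python3 - <<'E'
from h import *
c=calibration("scene")
for n,p,z in [("c",(275,220),28),("c",(255,246),28),("c",(290,267),28),("c",(344,253),28),("cover",(330,212),8),("jar",(367,221),20),("base",(382,298),10),("tray",(214,212),10),("tape",(176,181),18)]: print(n,cast(c,p,z)[0].round())
E
```

```text
c [556.  77.  28.]
c [434.  72.  28.]
c [426. -59.  28.]
c [ 559. -172.   28.]
cover [698. -50.   8.]
jar [ 719. -173.   20.]
base [ 487. -335.   10.]
tray [489. 272.  10.]
tape [526. 461.  18.]
```

jog_arm(
  series=[
    [[0, 0, -5.1], [0, 0, 0], 0],
    [[0, 0, -5.1], [0, 0, 0], 0],
    [[0, 0, -5.1], [0, 0, 0], 0],
    [[0, 0, -5.1], [0, 0, 0], 0],
    [[0, 0, 0], [-1.0, -3.2, -0.25], 0],
    [[0, 0, 0], [-1.0, -3.2, -0.25], 0],
    [[0, 0, 0], [-1.0, -3.2, -0.25], 0],
    [[0, 0, 0], [-1.0, -3.2, -0.25], 0],
  ],
)

```text
t: 0.82
tcp_pos: [259.1, 455.6, 257.9]
eef_rot: [-0.0, 0.001, 1.0, -0.0]
force: [0.7, -0.0, -1.2]
opening: 0.0
grasp_force: 0.0
```

jog_arm(
  series=[
    [[0, 0, 0], [-1.0, -3.2, -0.25], 0],
    [[0, 0, 0], [-1.0, -3.2, -0.25], 0],
    [[0, 0, 0], [-1.0, -3.2, -0.25], 0],
    [[0, 0, 0], [-1.0, -3.2, -0.25], 0],
    [[0, 0, 0], [-1.0, -3.2, -0.25], 0],
    [[0, 0, 0], [-1.0, -3.2, -0.25], 0],
    [[0, 0, 0], [-1.0, -3.2, -0.25], 0],
    [[0, 0, 0], [-1.0, -3.2, -0.25], 0],
  ],
)

```text
t: 1.48
tcp_pos: [338.4, 199.3, 278.4]
eef_rot: [0.0, 0.001, 1.0, 0.0]
force: [1.1, 0.7, -0.4]
opening: -0.0
grasp_force: 0.0
```

jog_arm(
  series=[
    [[0, 0, 0], [-1.0, -3.2, -0.25], 0],
    [[0, 0, 0], [-1.0, -3.2, -0.25], 0],
    [[0, 0, 0], [-1.0, -3.2, -0.25], 0],
    [[0, 0, 0], [-1.0, -3.2, -0.25], 0],
    [[0, 0, 0], [-1.0, -3.2, -0.25], 0],
    [[0, 0, 0], [-1.0, -3.2, -0.25], 0],
    [[0, 0, 0], [0, 0, 0], 0],
    [[0, 0, 0], [0, 0, 0], 0],
  ],
)

```text
t: 2.15
tcp_pos: [398.0, 7.3, 293.2]
eef_rot: [-0.0, 0.003, 1.0, 0.0]
force: [0.1, 0.3, 0.6]
opening: 0.2
grasp_force: 0.0
```

```bash
python3 - <<'E'
from h import *
st(); c,im=grab("wrist","w1"); import pickle; pickle.dump(c,open("w1.pkl","wb"))
E
```

```text
t2.1 tcp [398.    7.3 293.2] yaw(tool x) 179.61 open 0.2 F [0.1 0.3 0.6] g 0.0
```

View pics/w1.png

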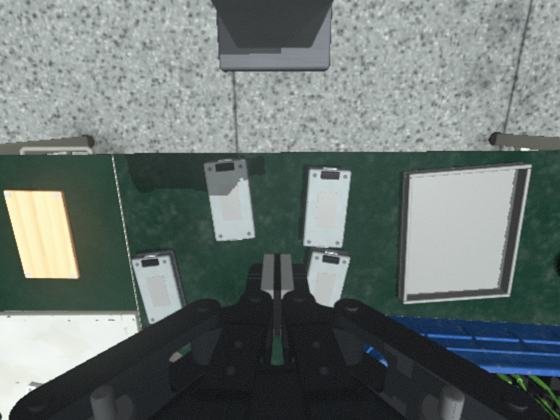

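```bash
python3 - <<'E'
from h import *
import pickle
c=pickle.load(open("w1.pkl","rb")); im=cv2.imread("pics/w1.png"); hsv=cv2.cvtColor(im,cv2.COLOR_BGR2HSV); g=hsv[:,:,2]
m=((hsv[:,:,1]<60)&(g>75)).astype(np.uint8); m[:150]=0
for n,(x0,y0,x1,y1),z in [("A",(195,152,262,246),28),("B",(295,160,358,250),28),("C",(300,246,358,300),28),("D",(122,246,195,330),28),("tray",(395,155,540,310),22)]:
    s=np.zeros_like(m); s[y0:y1,x0:x1]=m[y0:y1,x0:x1]
    k=max(cv2.findContours(s,cv2.RETR_EXTERNAL,cv2.CHAIN_APPROX_NONE)[0],key=cv2.contourArea)
    P=cast(c,k[:,0,:],z)[:,:2].astype(np.float32); r=cv2.minAreaRect(P); print(n,np.round(r[0],1),np.round(r[1],1),round(r[2],1))
    if n!="tray":
        d=np.zeros_like(m); d[y0:y1,x0:x1]=(g[y0:y1,x0:x1]<45)&(hsv[y0:y1,x0:x1,1]<110)
        for k in sorted(cv2.findContours(d,cv2.RETR_EXTERNAL,cv2.CHAIN_APPROX_NONE)[0],key=cv2.contourArea)[-3:]:
            P=cast(c,k[:,0,:],32)[:,:2].astype(np.float32); r=cv2.minAreaRect(P); print("   dark",np.round(r[0],1),np.round(r[1],1),round(r[2],1))
w=cv2.inRange(hsv,(10,40,120),(30,200,255)); w[:,120:]=0
k=max(cv2.findContours(w,cv2.RETR_EXTERNAL,cv2.CHAIN_APPROX_NONE)[0],key=cv2.contourArea)
r=cv2.minAreaRect(cast(c,k[:,0,:],10)[:,:2].astype(np.float32)); print("base",np.round(r[0],1),np.round(r[1],1),round(r[2],1))
E
python3 - <<'E'
import cv2
im=cv2.imread("pics/w1.png")[150:340,120:370]
cv2.imwrite("pics/w1c.png",cv2.resize(im,None,fx=3,fy=3))
E
```

```text
A [426.9 -54.2] [114.3  60.3] 4.2
B [439.9  73.5] [ 57.2 116.2] 87.2
C [535.8  77.7] [66.  85.5] 89.7
   dark [537.   42.6] [5.8 1.6] 89.7
   dark [522.7  42.4] [8.  5.7] 1.0
   dark [559.3  49.7] [33.5 19.1] 1.0
D [ 569.  -174.9] [ 92.4 141.7] 79.2
   dark [ 496.2 -159.1] [0. 0.] 0.0
   dark [ 496.1 -174.4] [0. 0.] 0.0
   dark [ 617.3 -141. ] [39.4 81.7] 32.1
tray [484.2 266.2] [205.  167.8] 4.5
base [ 483.1 -333.4] [ 83.7 137.2] 88.8
```

View pics/w1c.png

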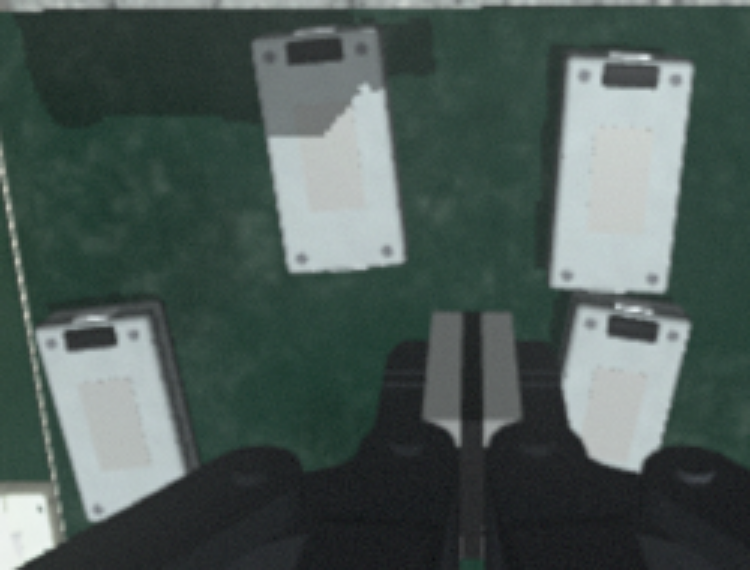

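```bash
python3 - <<'E'
from h import *
import pickle
c=pickle.load(open("w1.pkl","rb"))
f=lambda L,z:cast(c,np.array(L)/3+[120,150],z)[:,:2]
for n,near,far,cat in [("A",[(252,42),(377,28)],[(290,272),(406,263)],(314,50)),("B",[(567,56),(693,62)],[(551,288),(667,292)],(631,75)),("C",[(575,300),(691,320)],[],(633,327)),("D",[(37,327),(155,318)],[(92,522)],(91,337))]:
    N=f(near,28); K=f([cat],32)[0]; e=N[1]-N[0]; yaw=np.degrees(np.arctan2(-e[0],e[1]))
    print(n,"catch",K.round(1),"nearmid",N.mean(0).round(1),"w %.1f"%np.hypot(*e),"yaw %.1f"%yaw, "center",(N.mean(0)+55*np.array([np.cos(np.radians(yaw)),np.sin(np.radians(yaw))])).round(1))
    if len(far)==2:
        F=f(far,28); a=F.mean(0)-N.mean(0); print("  len %.1f yaw %.1f"%(np.hypot(*a),np.degrees(np.arctan2(a[1],a[0]))),"ctr",((F+N).sum(0)/4).round(1),F.round(1).tolist())
    elif far:
        F=f(far,28)[0]-N[0]; print("  left len %.1f yaw %.1f"%(np.hypot(*F),np.degrees(np.arctan2(F[1],F[0]))))
st()
E
```

```text
A catch [380.4 -59.5] nearmid [374.6 -59.7] w 54.3 yaw 6.0 center [429.3 -53.9]
  len 108.0 yaw 5.1 ctr [428.3 -54.9] [[484.2, -77.2], [480.0, -23.1]]
B catch [391.9  76.4] nearmid [385.6  76.4] w 54.7 yaw -3.0 center [440.5  73.5]
  len 108.6 yaw -2.5 ctr [439.8  74. ] [[492.9, 44.4], [495.2, 98.8]]
C catch [511.2  83. ] nearmid [504.4  83.4] w 56.2 yaw -10.8 center [558.4  73.1]
D catch [ 515.2 -172.2] nearmid [ 509.6 -170.8] w 56.7 yaw 4.5 center [ 564.4 -166.5]
  left len 110.1 yaw 6.3
t2.2 tcp [397.6   8.4 293.1] yaw(tool x) 179.71 open 0.2 F [-0.   0.3  0.4] g 0.0
```

jog_arm(
  series=[
    [[0, 0, 0], [0.34, -0.98, 3.4], 0],
    [[0, 0, 0], [0.34, -0.98, 3.4], 0],
    [[0, 0, 0], [0.34, -0.98, 3.4], 0],
    [[0, 0, 0], [0.34, -0.98, 3.4], 0],
    [[0, 0, 0], [0.34, -0.98, 3.4], 0],
    [[0, 0, 0], [0.34, -0.98, 3.4], 0],
    [[0, 0, 0], [0.34, -0.98, 3.0], 0],
    [[0, 0, -5.3], [0, 0, 0], 0],
  ],
)

```text
t: 2.87
tcp_pos: [369.8, -58.8, 54.9]
eef_rot: [-0.004, -0.045, 0.999, 0.001]
force: [-1.3, 1.2, 0.8]
opening: 0.3
grasp_force: 0.0
```

jog_arm(
  series=[
    [[0, 0, 0], [0, 0, 0], 0],
    [[0, 0, 0], [0, 0, 0], 0],
    [[0, 0, 0], [0, 0, 0], 0],
    [[0, 0, 0], [0, 0, 0], 0],
    [[0, 0, 0], [0, 0, 0], 0],
    [[0, 0, 0], [0, 0, 0], 0],
    [[0, 0, 0], [0, 0, 0], 0],
    [[0, 0, 0], [0, 0, 0], 0],
  ],
)

```text
t: 3.53
tcp_pos: [374.1, -59.8, 59.6]
eef_rot: [0.0, -0.045, 0.999, -0.0]
force: [-0.8, 0.9, -0.7]
opening: -0.0
grasp_force: 0.0
```

```bash
cat >> h.py <<'E'
def plan(x,y,z,yaw=None):
    "shift in tool axes (cm) from the measured pose, and turn about tool z (deg); yaw = world angle of -tool x"
    o,r=st(); d=r.inv().apply(np.array([x,y,z])-o["tcp_pos"])/10
    m=r.as_matrix(); cur=np.degrees(np.arctan2(-m[1,0],-m[0,0]))
    print("shift",d.round(2),"len %.1f"%np.linalg.norm(d),"" if yaw is None else "turn z %.1f"%-(yaw-cur))
E
python3 - <<'E'
from h import *
plan(374,-60,50,5)
E
```

```text
t3.5 tcp [374.1 -59.8  59.6] yaw(tool x) -174.87 open -0.0 F [-0.8  0.9 -0.7] g 0.0
shift [ 0.01 -0.02  0.96] len 1.0 turn z 0.1
```

jog_arm(
  series=[
    [[0, 0, 0], [0, 0, 0.2], 0],
    [[0, 0, 0], [0, 0, 0.2], 0],
    [[0, 0, 0], [0, 0, 0.2], 0],
    [[0, 0, 0], [0, 0, 0.2], 0],
    [[0, 0, 0], [0, 0, 0.2], 0],
    [[0, 0, 0], [0, 0, 0.2], 0],
    [[0, 0, 0], [0, 0, 0.1], 0],
    [[0, 0, 0], [0, 0, 0], 0],
  ],
)

```text
t: 4.2
tcp_pos: [373.7, -59.8, 46.0]
eef_rot: [-0.0, -0.045, 0.999, 0.0]
force: [0.1, 0.6, 0.7]
opening: 0.2
grasp_force: 0.1
```

jog_arm(
  series=[
    [[0, 0, 0], [0, 0, 0.03], 0],
    [[0, 0, 0], [0, 0, 0.03], 0],
    [[0, 0, 0], [0, 0, 0.03], 0],
    [[0, 0, 0], [0, 0, 0.03], 0],
    [[0, 0, 0], [0, 0, 0.03], 0],
    [[0, 0, 0], [0, 0, 0], 0],
    [[0, 0, 0], [0, 0, 0], 0],
    [[0, 0, 0], [0, 0, 0], 0],
  ],
)

```text
t: 4.87
tcp_pos: [373.9, -59.8, 44.8]
eef_rot: [0.0, -0.045, 0.999, -0.0]
force: [-0.2, -0.1, 0.4]
opening: 0.3
grasp_force: 0.9
```

jog_arm(
  series=[
    [[0, 0, 0], [0, 0, 0.02], 0],
    [[0, 0, 0], [0, 0, 0.02], 0],
    [[0, 0, 0], [0, 0, 0.02], 0],
    [[0, 0, 0], [0, 0, 0.02], 0],
    [[0, 0, 0], [0, 0, 0], 0],
    [[0, 0, 0], [0, 0, 0], 0],
    [[0, 0, 0], [0, 0, 0], 0],
    [[0, 0, 0], [0, 0, 0], 0],
  ],
)

```text
t: 5.53
tcp_pos: [374.0, -59.8, 44.0]
eef_rot: [0.0, -0.045, 0.999, -0.0]
force: [-0.7, -0.3, 2.8]
opening: 0.2
grasp_force: 1.8
```

jog_arm(
  series=[
    [[0, 0, 0], [0, 0, 0.03], 0],
    [[0, 0, 0], [0, 0, 0.03], 0],
    [[0, 0, 0], [0, 0, 0.03], 0],
    [[0, 0, 0], [0, 0, 0.03], 0],
    [[0, 0, 0], [0, 0, 0], 0],
    [[0, 0, 0], [0, 0, 0], 0],
    [[0, 0, 0], [0, 0, 0], 0],
    [[0, 0, 0], [0, 0, 0], 0],
  ],
)

```text
t: 6.2
tcp_pos: [374.0, -59.8, 42.8]
eef_rot: [0.0, -0.045, 0.999, -0.0]
force: [1.3, -0.3, 2.9]
opening: 0.2
grasp_force: 1.3
```

```bash
python3 - <<'E'
from h import *
st(); c,im=grab("side","s1"); c2,im2=grab("wrist","w2")
p=proj(c,[430,-55,20])[0].astype(int); print(p)
a=cv2.resize(im[p[1]-50:p[1]+50,p[0]-70:p[0]+70],None,fx=5,fy=5,interpolation=cv2.INTER_CUBIC)
cv2.imwrite("pics/s1c.png",a[:,:,::-1])
E
```

```text
t6.2 tcp [374.  -59.8  42.8] yaw(tool x) -174.86 open 0.2 F [ 1.3 -0.3  2.9] g 1.3
[248 230]
```

View pics/s1c.png

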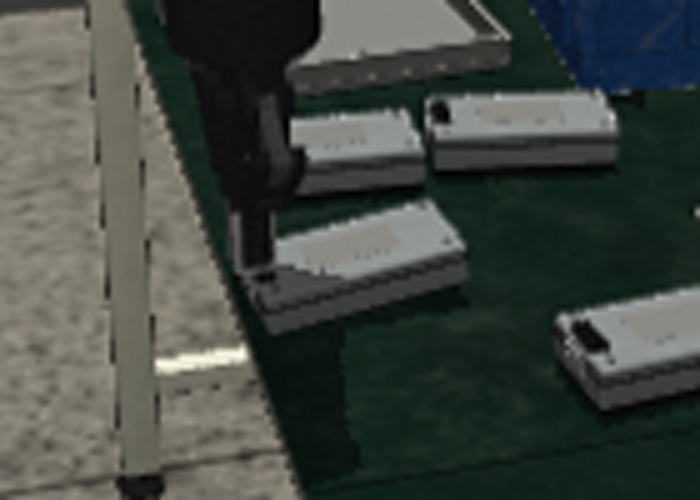

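jog_arm(
  series=[
    [[0, 0, 0], [0, 0, 0.03], 0],
    [[0, 0, 0], [0, 0, 0.03], 0],
    [[0, 0, 0], [0, 0, 0.03], 0],
    [[0, 0, 0], [0, 0, 0.03], 0],
    [[0, 0, 0], [0, 0, 0.03], 0],
    [[0, 0, 0], [0, 0, 0], 0],
    [[0, 0, 0], [0, 0, 0], 0],
    [[0, 0, 0], [0, 0, 0], 0],
  ],
)

```text
t: 6.97
tcp_pos: [374.1, -59.8, 41.3]
eef_rot: [0.0, -0.045, 0.999, -0.0]
force: [2.6, -0.5, 3.6]
opening: -0.2
grasp_force: 1.5
```

jog_arm(
  series=[
    [[0, 0, 0], [0, 0, 0.03], 0],
    [[0, 0, 0], [0, 0, 0.03], 0],
    [[0, 0, 0], [0, 0, 0.03], 0],
    [[0, 0, 0], [0, 0, 0], 0],
    [[0, 0, 0], [0, 0, 0], 0],
    [[0, 0, 0], [0, 0, 0], 0],
    [[0, 0, 0], [0, 0, 0], 0],
    [[0, 0, 0], [0, 0, 0], 0],
  ],
)

```text
t: 7.63
tcp_pos: [374.2, -59.9, 40.6]
eef_rot: [0.0, -0.045, 0.999, -0.0]
force: [0.3, 0.9, 10.4]
opening: -0.2
grasp_force: 5.1
```

jog_arm(
  series=[
    [[0, 0, 0], [0, 0, 0.03], 0],
    [[0, 0, 0], [0, 0, 0.03], 0],
    [[0, 0, 0], [0, 0, 0], 0],
    [[0, 0, 0], [0, 0, 0], 0],
    [[0, 0, 0], [0, 0, 0], 0],
    [[0, 0, 0], [0, 0, 0], 0],
    [[0, 0, 0], [0, 0, 0], 0],
    [[0, 0, 0], [0, 0, 0], 0],
  ],
)

```text
t: 8.3
tcp_pos: [374.2, -59.9, 40.4]
eef_rot: [0.0, -0.045, 0.999, -0.0]
force: [-2.1, 2.0, 22.7]
opening: 0.2
grasp_force: 11.0
```

jog_arm(
  series=[
    [[0, 0, 0], [0, 0, -3], 0],
    [[0, 0, 0], [0, 0, -3], 0],
    [[0, 0, 3.9], [0, 0, 0], 0],
    [[0, 0, 3.9], [0, 0, 0], 0],
    [[0, 0, 0], [-0.14, 3.4, 0], 0],
    [[0, 0, 0], [-0.14, 3.4, 0], 0],
    [[0, 0, 0], [-0.13, 3.4, 0], 0],
    [[0, 0, 0], [-0.13, 3.43, 0], 0],
  ],
)

```text
t: 8.97
tcp_pos: [384.4, 77.1, 99.4]
eef_rot: [-0.001, 0.024, 1.0, -0.0]
force: [1.0, -0.2, 0.1]
opening: -0.3
grasp_force: 0.0
```

jog_arm(
  series=[
    [[0, 0, 0], [0, 0, 0], 0],
    [[0, 0, 0], [0, 0, 1.6], 0],
    [[0, 0, 0], [0, 0, 1.6], 0],
    [[0, 0, 0], [0, 0, 1.6], 0],
    [[0, 0, 0], [0, 0, 0], 0],
    [[0, 0, 0], [0, 0, 0], 0],
    [[0, 0, 0], [0, 0, 0], 0],
    [[0, 0, 0], [0, 0, 0], 0],
  ],
)

```text
t: 9.63
tcp_pos: [385.8, 75.9, 52.4]
eef_rot: [0.0, 0.023, 1.0, 0.0]
force: [0.7, 0.4, -1.0]
opening: 0.1
grasp_force: 0.0
```

```bash
python3 - <<'E'
from h import *
plan(386,76,44,-2.7)
c,im=grab("wrist","w3")
E
```

```text
t9.6 tcp [385.8  75.9  52.4] yaw(tool x) 177.32 open 0.1 F [ 0.7  0.4 -1. ] g 0.0
shift [-0.02  0.01  0.84] len 0.8 turn z 0.0
```

Accurate. Press B to TCP 45.3, then 43.9.

jog_arm(
  series=[
    [[0, 0, 0], [0, 0, 0.2], 0],
    [[0, 0, 0], [0, 0, 0.2], 0],
    [[0, 0, 0], [0, 0, 0.1], 0],
    [[0, 0, 0], [0, 0, 0.1], 0],
    [[0, 0, 0], [0, 0, 0.1], 0],
    [[0, 0, 0], [0, 0, 0], 0],
    [[0, 0, 0], [0, 0, 0], 0],
    [[0, 0, 0], [0, 0, 0], 0],
  ],
)

```text
t: 10.35
tcp_pos: [386.1, 76.1, 45.0]
eef_rot: [0.0, 0.023, 1.0, 0.0]
force: [0.3, -0.9, 7.7]
opening: -0.0
grasp_force: 3.8
```

jog_arm(
  series=[
    [[0, 0, 0], [0, 0, 0.03], 0],
    [[0, 0, 0], [0, 0, 0.03], 0],
    [[0, 0, 0], [0, 0, 0.03], 0],
    [[0, 0, 0], [0, 0, 0.03], 0],
    [[0, 0, 0], [0, 0, 0.03], 0],
    [[0, 0, 0], [0, 0, 0], 0],
    [[0, 0, 0], [0, 0, 0], 0],
    [[0, 0, 0], [0, 0, 0], 0],
  ],
)

```text
t: 11.02
tcp_pos: [386.1, 76.1, 44.8]
eef_rot: [0.0, 0.023, 1.0, 0.0]
force: [-6.2, -2.4, 41.7]
opening: 0.1
grasp_force: 20.9
```

jog_arm(
  series=[
    [[0, 0, 0], [0, 0, -3], 0],
    [[0, 0, 0], [0, 0, -3], 0],
    [[0, 0, 3.2], [0, 0, 0], 0],
    [[0, 0, 3.1], [0, 0, 0], 0],
    [[0, 0, 0], [-2.96, 0.66, 0], 0],
    [[0, 0, 0], [-2.96, 0.66, 0], 0],
    [[0, 0, 0], [-2.96, 0.66, 0], 0],
    [[0, 0, 0], [-2.96, 0.66, 0], 0],
  ],
)

```text
t: 11.68
tcp_pos: [507.6, 83.8, 103.0]
eef_rot: [-0.0, 0.078, 0.997, -0.0]
force: [0.8, 0.5, -0.9]
opening: 0.2
grasp_force: 0.0
```

jog_arm(
  series=[
    [[0, 0, 0], [0, 0, 0], 0],
    [[0, 0, 0], [0, 0, 1.6], 0],
    [[0, 0, 0], [0, 0, 1.7], 0],
    [[0, 0, 0], [0, 0, 1.7], 0],
    [[0, 0, 0], [0, 0, 0], 0],
    [[0, 0, 0], [0, 0, 0], 0],
    [[0, 0, 0], [0, 0, 0], 0],
    [[0, 0, 0], [0, 0, 0], 0],
  ],
)

```text
t: 12.35
tcp_pos: [507.2, 83.8, 54.2]
eef_rot: [0.001, 0.078, 0.997, 0.0]
force: [0.6, -0.8, 0.2]
opening: 0.1
grasp_force: 0.0
```

```bash
python3 - <<'E'
from h import *
plan(507,83.5,45.2,-9)
c,im=grab("wrist","w4")
f=np.array
for P in [(511,83,32),(507,83.5,28),(386+6,76,28),(495,75,28)]: print(P,proj(c,f(P))[0].round(1))
a=cv2.resize(im[130:330,160:420],None,fx=3,fy=3,interpolation=cv2.INTER_CUBIC); cv2.imwrite("pics/w4c.png",a[:,:,::-1])
E
```

```text
t12.3 tcp [507.2  83.8  54.2] yaw(tool x) 171.05 open 0.1 F [ 0.6 -0.8  0.2] g 0.0
shift [ 0.01 -0.03  0.9 ] len 0.9 turn z 0.0
(511, 83, 32) [276.3 272. ]
(507, 83.5, 28) [276.1 261.9]
(392, 76, 28) [219.3  32.3]
(495, 75, 28) [257.2 244.4]
```

View pics/w4c.png

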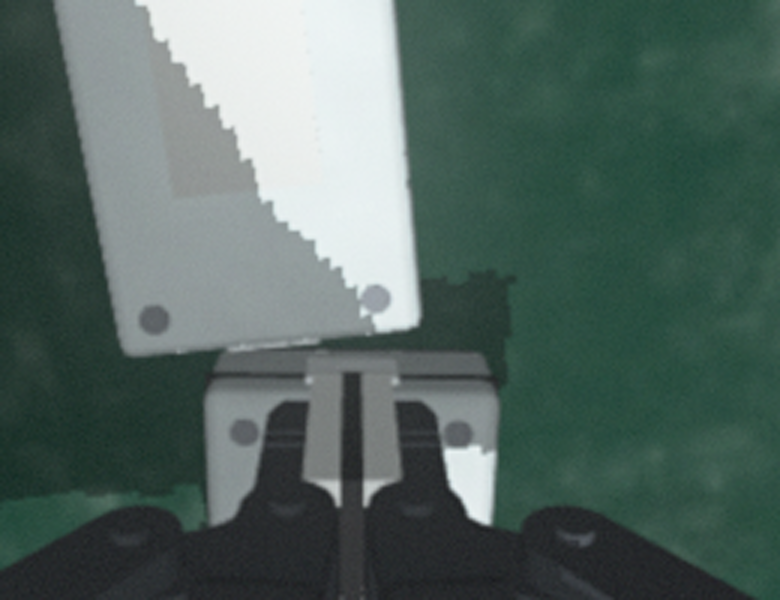

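jog_arm(
  series=[
    [[0, 0, 0], [0, 0, 0.2], 0],
    [[0, 0, 0], [0, 0, 0.2], 0],
    [[0, 0, 0], [0, 0, 0.2], 0],
    [[0, 0, 0], [0, 0, 0.1], 0],
    [[0, 0, 0], [0, 0, 0.1], 0],
    [[0, 0, 0], [0, 0, 0.1], 0],
    [[0, 0, 0], [0, 0, 0], 0],
    [[0, 0, 0], [0, 0, 0], 0],
  ],
)

```text
t: 13.07
tcp_pos: [507.1, 83.8, 45.0]
eef_rot: [0.0, 0.078, 0.997, 0.0]
force: [-2.2, -0.8, 13.4]
opening: 0.3
grasp_force: 6.6
```

jog_arm(
  series=[
    [[0, 0, 0], [0, 0, 0.03], 0],
    [[0, 0, 0], [0, 0, 0.03], 0],
    [[0, 0, 0], [0, 0, 0], 0],
    [[0, 0, 0], [0, 0, 0], 0],
    [[0, 0, 0], [0, 0, 0], 0],
    [[0, 0, 0], [0, 0, 0], 0],
    [[0, 0, 0], [0, 0, 0], 0],
    [[0, 0, 0], [0, 0, 0], 0],
  ],
)

```text
t: 13.73
tcp_pos: [507.1, 83.8, 44.9]
eef_rot: [0.0, 0.078, 0.997, 0.0]
force: [-4.4, -0.2, 21.7]
opening: 0.5
grasp_force: 10.8
```

jog_arm(
  series=[
    [[0, 0, 0], [0, 0, -3], 0],
    [[0, 0, 0], [0, 0, -3], 0],
    [[0, 0, -5], [0, 0, 0], 0],
    [[0, 0, -5], [0, 0, 0], 0],
    [[0, 0, -5], [0, 0, 0], 0],
    [[0, 0, 0], [0.36, -3.65, 0], 0],
    [[0, 0, 0], [0.36, -3.65, 0], 0],
    [[0, 0, 0], [0.36, -3.65, 0], 0],
  ],
)

```text
t: 14.4
tcp_pos: [507.1, -27.0, 103.5]
eef_rot: [-0.0, -0.054, 0.999, -0.0]
force: [0.9, -0.7, 0.1]
opening: -0.1
grasp_force: 0.0
```

jog_arm(
  series=[
    [[0, 0, 0], [0.35, -3.65, 0], 0],
    [[0, 0, 0], [0.35, -3.65, 0], 0],
    [[0, 0, 0], [0.35, -3.65, 0], 0],
    [[0, 0, 0], [0.35, -3.65, 0], 0],
    [[0, 0, 0], [0, 0, 0], 0],
    [[0, 0, 0], [0, 0, 2.5], 0],
    [[0, 0, 0], [0, 0, 2.5], 0],
    [[0, 0, 0], [0, 0, 0], 0],
  ],
)

```text
t: 15.07
tcp_pos: [506.1, -172.3, 50.0]
eef_rot: [-0.003, -0.052, 0.999, 0.001]
force: [-1.4, 0.3, 1.5]
opening: -0.2
grasp_force: 0.0
```

```bash
python3 - <<'E'
from h import *
c,im=grab("wrist","w5")
plan(509,-172.8,45.2,6)
E
```

```text
t15.1 tcp [ 506.9 -172.3   51.8] yaw(tool x) -173.98 open 0.1 F [-0.5 -0.3  0.4] g 0.0
shift [-0.21 -0.07  0.66] len 0.7 turn z 0.0
```

jog_arm(
  series=[
    [[0, 0, 0], [0, 0, 0], 0],
    [[0, 0, 0], [0, 0, 0.2], 0],
    [[0, 0, 0], [0, 0, 0.2], 0],
    [[0, 0, 0], [0, 0, 0.2], 0],
    [[0, 0, 0], [0, 0, 0.1], 0],
    [[0, 0, 0], [0, 0, 0.1], 0],
    [[0, 0, 0], [0, 0, 0], 0],
    [[0, 0, 0], [0, 0, 0], 0],
  ],
)

```text
t: 15.78
tcp_pos: [509.6, -173.0, 46.1]
eef_rot: [0.001, -0.053, 0.999, -0.0]
force: [1.8, 1.3, 4.5]
opening: -0.3
grasp_force: 2.0
```

jog_arm(
  series=[
    [[0, 0, 0], [0, 0, 0.03], 0],
    [[0, 0, 0], [0, 0, 0.03], 0],
    [[0, 0, 0], [0, 0, 0.02], 0],
    [[0, 0, 0], [0, 0, 0], 0],
    [[0, 0, 0], [0, 0, 0], 0],
    [[0, 0, 0], [0, 0, 0], 0],
    [[0, 0, 0], [0, 0, 0], 0],
    [[0, 0, 0], [0, 0, 0], 0],
  ],
)

```text
t: 16.45
tcp_pos: [509.4, -173.1, 45.1]
eef_rot: [0.0, -0.053, 0.999, -0.0]
force: [3.7, 1.2, 5.6]
opening: 0.2
grasp_force: 2.5
```

jog_arm(
  series=[
    [[0, 0, 0], [0, 0, 0.03], 0],
    [[0, 0, 0], [0, 0, 0.03], 0],
    [[0, 0, 0], [0, 0, 0], 0],
    [[0, 0, 0], [0, 0, 0], 0],
    [[0, 0, 0], [0, 0, 0], 0],
    [[0, 0, 0], [0, 0, 0], 0],
    [[0, 0, 0], [0, 0, 0], 0],
    [[0, 0, 0], [0, 0, 0], 0],
  ],
)

```text
t: 17.12
tcp_pos: [509.4, -173.1, 45.0]
eef_rot: [0.0, -0.053, 0.999, -0.0]
force: [1.9, 1.5, 12.8]
opening: 0.1
grasp_force: 6.3
```

jog_arm(
  series=[
    [[0, 0, 0], [0, 0, 0.02], 0],
    [[0, 0, 0], [0, 0, 0.02], 0],
    [[0, 0, 0], [0, 0, 0], 0],
    [[0, 0, 0], [0, 0, 0], 0],
    [[0, 0, 0], [0, 0, 0], 0],
    [[0, 0, 0], [0, 0, 0], 0],
    [[0, 0, 0], [0, 0, 0], 0],
    [[0, 0, 0], [0, 0, 0], 0],
  ],
)

```text
t: 17.78
tcp_pos: [509.4, -173.1, 45.0]
eef_rot: [0.0, -0.053, 0.999, -0.0]
force: [-0.6, 3.7, 17.4]
opening: 0.1
grasp_force: 8.9
```

jog_arm(
  series=[
    [[0, 0, 0], [0, 0, -3.5], 0],
    [[0, 0, 0], [0, 0, -3.5], 0],
    [[0, 0, 0], [1.7, 3.15, 0], 1],
    [[0, 0, 0], [1.7, 3.15, 0], 1],
    [[0, 0, 0], [1.71, 3.14, 0], 1],
    [[0, 0, 0], [1.71, 3.14, 0], 1],
    [[0, 0, 0.9], [0, 0, 0], 1],
    [[0, 0, 0], [0, 0, 0], 1],
  ],
)

```text
t: 18.45
tcp_pos: [425.5, -54.0, 113.4]
eef_rot: [-0.002, -0.046, 0.999, 0.0]
force: [1.5, -0.1, 0.5]
opening: 72.3
grasp_force: 0.0
```

jog_arm(
  series=[
    [[0, 0, 0], [0, 0, 0], 1],
    [[0, 0, 0], [0, 0, 0], 1],
    [[0, 0, 0], [0, 0, 0], 1],
    [[0, 0, 0], [0, 0, 0], 1],
    [[0, 0, 0], [0, 0, 0], 1],
    [[0, 0, 0], [0, 0, 0], 1],
    [[0, 0, 0], [0, 0, 0], 1],
    [[0, 0, 0], [0, 0, 0], 1],
  ],
)

```text
t: 19.12
tcp_pos: [427.9, -55.2, 113.9]
eef_rot: [-0.0, -0.045, 0.999, -0.0]
force: [-0.1, -0.8, -0.7]
opening: 85.1
grasp_force: 0.0
```

```bash
python3 - <<'E'
from h import *
c,im=grab("wrist","w6"); import pickle; pickle.dump(c,open("w6.pkl","wb"))
plan(428.3,-55,24,5.1); print(tip_reach() if callable(tip_reach) else 0)
for P in [(375,-60,28),(375,-60,0)]: print(P,proj(c,P)[0].round(1))
E
```

```text
t19.2 tcp [427.9 -55.1 113.9] yaw(tool x) -174.86 open 85.4 F [ 0.  -0.1  0.9] g 0.0
shift [-0.05  0.01  8.99] len 9.0 turn z 0.0
0
(375, -60, 28) [276.7 153.4]
(375, -60, 0) [276.7 149.4]
```

View pics/w6.png

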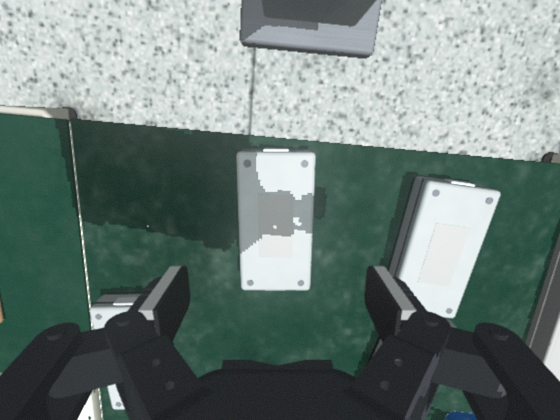

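jog_arm(
  series=[
    [[0, 0, 0], [-0.05, 0, 2.8], 1],
    [[0, 0, 0], [0, 0, 2.8], 1],
    [[0, 0, 0], [0, 0, 2.4], 1],
    [[0, 0, 0], [0, 0, 0.9], 1],
    [[0, 0, 0], [0, 0, 0], 1],
    [[0, 0, 0], [0, 0, 0], 1],
    [[0, 0, 0], [0, 0, 0], 1],
    [[0, 0, 0], [0, 0, 0], 0],
  ],
  grip_force=60,
)

```text
t: 19.83
tcp_pos: [429.3, -55.1, 26.1]
eef_rot: [0.001, -0.045, 0.999, -0.0]
force: [0.3, -0.5, -0.3]
opening: 75.3
grasp_force: 0.0
```

jog_arm(
  series=[
    [[0, 0, 0], [0, 0, 0], 0],
    [[0, 0, 0], [0, 0, 0], 0],
    [[0, 0, 0], [0, 0, 0], 0],
    [[0, 0, 0], [0, 0, 0], 0],
    [[0, 0, 0], [0, 0, 0], 0],
    [[0, 0, 0], [0, 0, 0], 0],
    [[0, 0, 0], [0, 0, 0], 0],
    [[0, 0, 0], [0, 0, 0], 0],
  ],
)

```text
t: 20.5
tcp_pos: [429.1, -55.1, 26.1]
eef_rot: [0.001, -0.045, 0.999, -0.0]
force: [-1.9, 1.2, 14.7]
opening: 54.7
grasp_force: 60.6
```

```bash
python3 - <<'E'
from h import *
st()
c,im=grab("wrist","w7"); import pickle; pickle.dump(c,open("w7.pkl","wb"))
E
```

```text
t20.5 tcp [429.1 -55.1  26.1] yaw(tool x) -174.86 open 54.7 F [-1.9  1.2 14.7] g 60.6
```

jog_arm(
  series=[
    [[0, 0, 0], [0, 0, -2], 0],
    [[0, 0, 0], [0, 0, -3], 0],
    [[0, 0, 0], [0, 0, -3], 0],
    [[0, 0, 0], [0, 0, -2], 0],
    [[0, 0, 7], [0, 0, 0], 0],
    [[0, 0, 7], [0, 0, 0], 0],
    [[0, 0, 7], [0, 0, 0], 0],
    [[0, 0, 7], [0, 0, 0], 0],
  ],
)

```text
t: 21.22
tcp_pos: [428.2, -55.0, 125.5]
eef_rot: [0.0, 0.201, 0.98, 0.0]
force: [-0.2, 0.1, -2.6]
opening: 54.2
grasp_force: 67.3
```

```bash
python3 - <<'E'
from h import *
import pickle
st()
for name,cc in(("w1",pickle.load(open("w1.pkl","rb"))),("scene0",calibration("scene"))):
    im=cv2.imread(f"pics/{name}.png"); hsv=cv2.cvtColor(im,cv2.COLOR_BGR2HSV)
    m=((hsv[:,:,1]<60)&(hsv[:,:,2]>60)).astype(np.uint8)
    p=proj(cc,[486,270,10])[0].astype(int); w=75 if name=="w1" else 45; s=np.zeros_like(m); s[p[1]-w:p[1]+w,p[0]-w:p[0]+w]=m[p[1]-w:p[1]+w,p[0]-w:p[0]+w]
    k=max(cv2.findContours(s,cv2.RETR_EXTERNAL,cv2.CHAIN_APPROX_NONE)[0],key=cv2.contourArea); h=cv2.convexHull(k)
    q=cv2.approxPolyDP(h,6,True)[:,0]; print(name,q.tolist(),cast(cc,q,22)[:,:2].round(1).tolist())
im=cv2.imread("pics/w1.png")[150:315,385:545]; cv2.imwrite("pics/trayc.png",cv2.resize(im,None,fx=3.5,fy=3.5,interpolation=cv2.INTER_CUBIC))
E
```

```text
t21.2 tcp [428.2 -55.  125.5] yaw(tool x) 156.80 open 54.2 F [-0.2  0.1 -2.6] g 67.3
w1 [[531, 164], [510, 295], [404, 304], [403, 172]] [[380.4, 340.4], [576.9, 356.7], [591.8, 199.4], [390.1, 174.0]]
scene0 [[209, 182], [250, 201], [218, 243], [176, 221]] [[581.1, 360.8], [584.7, 193.4], [385.8, 178.1], [384.7, 344.1]]
```

View pics/trayc.png

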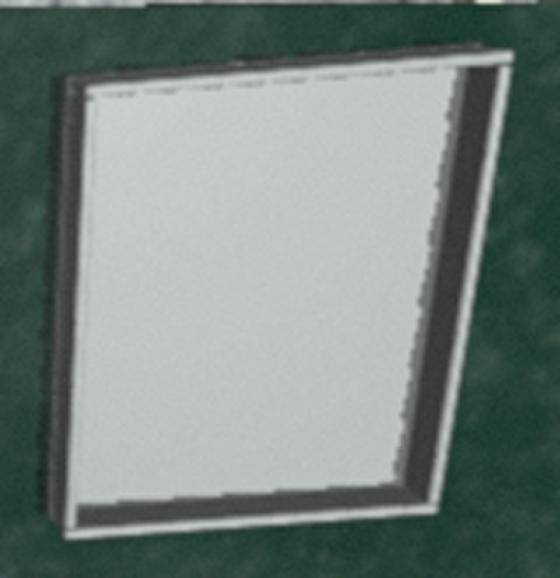

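jog_arm(
  series=[
    [[0, 0, 6.9], [0, 0, 0], 0],
    [[0, 0, 6.9], [0, 0, 0], 0],
    [[0, 0, 6.9], [0, 0, 0], 0],
    [[0, 0, 6.9], [0, 0, 0], 0],
    [[0, 0, 6.9], [0, 0, 0], 0],
    [[0, 0, 6.9], [0, 0, 0], 0],
    [[0, 0, 6.9], [0, 0, 0], 0],
    [[0, 0, 6.9], [0, 0, 0], 0],
  ],
)

```text
t: 21.88
tcp_pos: [428.1, -55.0, 125.2]
eef_rot: [0.0, 0.632, 0.775, 0.0]
force: [0.3, 0.8, -2.8]
opening: 54.4
grasp_force: 67.3
```

jog_arm(
  series=[
    [[0, 0, 7.0], [0, 0, 0], 0],
    [[0, 0, 0], [4, 0.55, 0], 0],
    [[0, 0, 0], [4, 0.55, 0], 0],
    [[0, 0, 0], [4, 0.55, 0], 0],
    [[0, 0, 0], [4, 0.55, 0], 0],
    [[0, 0, 0], [4, 0.55, 0], 0],
    [[0, 0, 0], [4, 0.55, 0], 0],
    [[0, 0, 0], [4, 0.55, 0], 0],
  ],
)

```text
t: 22.55
tcp_pos: [442.0, 229.3, 125.3]
eef_rot: [0.0, 0.676, 0.737, 0.0]
force: [1.8, -1.2, -2.9]
opening: 54.7
grasp_force: 67.3
```

jog_arm(
  series=[
    [[0, 0, 0], [3.8, 0.55, 0], 0],
    [[0, 0, 0], [0, 0, 0], 0],
    [[0, 0, 0], [0, 0, 0], 0],
    [[0, 0, 0], [0, 0, 0], 0],
    [[0, 0, 0], [0, 0, 0], 0],
    [[0, 0, 0], [0, 0, 0], 0],
    [[0, 0, 0], [0, 0, 0], 0],
    [[0, 0, 0], [0, 0, 0], 0],
  ],
)

```text
t: 23.22
tcp_pos: [444.9, 264.8, 125.0]
eef_rot: [0.0, 0.676, 0.736, -0.0]
force: [0.7, 0.1, -2.5]
opening: 54.7
grasp_force: 67.3
```

```bash
python3 - <<'E'
from h import *
plan(446.4,266.8,32,-85.4)
E
```

```text
t23.2 tcp [444.9 264.8 125. ] yaw(tool x) 94.87 open 54.7 F [ 0.7  0.1 -2.5] g 67.3
shift [0.19 0.16 9.3 ] len 9.3 turn z 0.3
```

jog_arm(
  series=[
    [[0, 0, 0.3], [0.19, 0.16, 0], 0],
    [[0, 0, 0], [0, 0, 2.5], 0],
    [[0, 0, 0], [0, 0, 2.5], 0],
    [[0, 0, 0], [0, 0, 2.5], 0],
    [[0, 0, 0], [0, 0, 1.4], 0],
    [[0, 0, 0], [0, 0, 0.3], 0],
    [[0, 0, 0], [0, 0, 0], 0],
    [[0, 0, 0], [0, 0, 0], 0],
  ],
)

```text
t: 23.88
tcp_pos: [446.5, 267.7, 33.0]
eef_rot: [0.0, 0.678, 0.735, 0.0]
force: [-0.3, -0.2, -1.9]
opening: 54.6
grasp_force: 67.3
```

jog_arm(
  series=[
    [[0, 0, 0], [0, 0, 0], 0],
    [[0, 0, 0], [0, 0, 0.1], 0],
    [[0, 0, 0], [0, 0, 0], 0],
    [[0, 0, 0], [0, 0, 0], 0.8],
    [[0, 0, 0], [0, 0, 0], 0.8],
    [[0, 0, 0], [0, 0, 0], 0.8],
    [[0, 0, 0], [0, 0, 0], 0.8],
    [[0, 0, 0], [0, 0, 0], 0.8],
  ],
)

```text
t: 24.55
tcp_pos: [446.3, 267.7, 32.0]
eef_rot: [0.0, 0.678, 0.735, 0.0]
force: [0.2, -0.3, 0.1]
opening: 67.9
grasp_force: 0.0
```

jog_arm(
  series=[
    [[0, 0, 0], [0, 0, -2], 0.8],
    [[0, 0, 0], [0, 0, -3], 0.8],
    [[0, 0, 0], [0, 0, -3], 1],
    [[0, 0, -6.9], [0, 0, 0], 1],
    [[0, 0, -6.9], [0, 0, 0], 1],
    [[0, 0, -6.9], [0, 0, 0], 1],
    [[0, 0, -6.9], [0, 0, 0], 1],
    [[0, 0, -6.9], [0, 0, 0], 1],
  ],
)

```text
t: 25.22
tcp_pos: [446.2, 267.6, 112.0]
eef_rot: [0.0, 0.427, 0.904, 0.0]
force: [0.1, 1.0, 0.7]
opening: 85.9
grasp_force: 0.0
```

jog_arm(
  series=[
    [[0, 0, -6.9], [0, 0, 0], 1],
    [[0, 0, -6.9], [0, 0, 0], 1],
    [[0, 0, -6.9], [0, 0, 0], 1],
    [[0, 0, -6.9], [0, 0, 0], 1],
    [[0, 0, -6.9], [0, 0, 0], 1],
    [[0, 0, -6.9], [0, 0, 0], 1],
    [[0, 0, -6.8], [0, 0, 0], 1],
    [[0, 0, 0], [-0.06, -3.9, 0], 1],
  ],
)

```text
t: 25.88
tcp_pos: [446.9, 232.7, 112.5]
eef_rot: [0.002, 0.018, 1.0, 0.002]
force: [1.1, -0.4, 1.1]
opening: 85.3
grasp_force: 0.0
```

jog_arm(
  series=[
    [[0, 0, 0], [-0.06, -3.9, 0], 1],
    [[0, 0, 0], [-0.06, -3.9, 0], 1],
    [[0, 0, 0], [-0.06, -3.9, 0], 1],
    [[0, 0, 0], [-0.06, -3.8, 0], 1],
    [[0, 0, 0], [0, 0, 0], 1],
    [[0, 0, 0], [0, 0, 0], 1],
    [[0, 0, 0], [0, 0, 0], 1],
    [[0, 0, 0], [0, 0, 0], 1],
  ],
)

```text
t: 26.55
tcp_pos: [440.5, 74.5, 112.0]
eef_rot: [0.0, 0.023, 1.0, 0.0]
force: [-0.3, 0.8, 0.6]
opening: 85.6
grasp_force: 0.0
```

```bash
cat >> h.py <<'E'
def rect(c,im,X,z=28,half=45,thr=75):
    "light case top near world point X: contour cast on plane z -> centre, sizes, yaw of long side"
    hsv=cv2.cvtColor(im,cv2.COLOR_RGB2HSV); m=((hsv[:,:,1]<60)&(hsv[:,:,2]>thr)).astype(np.uint8)
    ks=[k for k in cv2.findContours(m,cv2.RETR_EXTERNAL,cv2.CHAIN_APPROX_NONE)[0] if cv2.contourArea(k)>800]
    p=proj(c,X)[0]; k=max(ks,key=lambda k:cv2.pointPolygonTest(k,tuple(p),True))
    (cx,cy),(a,b),t=cv2.minAreaRect(cast(c,k[:,0],z)[:,:2].astype(np.float32))
    if a<b: a,b,t=b,a,t+90
    t=(t+45)%180-45; print("rect ctr %.1f %.1f size %.1f %.1f yaw %.1f"%(cx,cy,a,b,t))
E
python3 - <<'E'
from h import *
c,im=grab("wrist","w8"); cs,ims=grab("side","s2")
plan(440,73.8,25,-2.7)
for X in[(440,74,28)]: rect(c,im,X)
E
```

```text
t26.6 tcp [440.4  74.8 111.9] yaw(tool x) 177.44 open 85.6 F [ 0.8 -0.   1. ] g 0.0
shift [ 0.03 -0.1   8.69] len 8.7 turn z 0.1
rect ctr 473.3 75.8 size 187.4 66.4 yaw 3.0
```

View pics/w8.png

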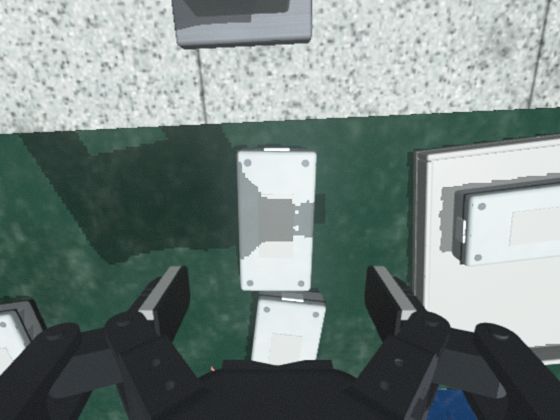

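jog_arm(
  series=[
    [[0, 0, 0], [0, 0, 2.8], 1],
    [[0, 0, 0], [0, 0, 2.8], 1],
    [[0, 0, 0], [0, 0, 2.2], 1],
    [[0, 0, 0], [0, 0, 0.8], 1],
    [[0, 0, 0], [0, 0, 0], 1],
    [[0, 0, 0], [0, 0, 0], 1],
    [[0, 0, 0], [0, 0, 0], 0],
    [[0, 0, 0], [0, 0, 0], 0],
  ],
)

```text
t: 27.32
tcp_pos: [441.2, 74.0, 27.0]
eef_rot: [0.001, 0.023, 1.0, 0.0]
force: [-0.5, 0.5, 0.7]
opening: 64.2
grasp_force: 0.0
```

jog_arm(
  series=[
    [[0, 0, 0], [0, 0, 0], 0],
    [[0, 0, 0], [0, 0, 0], 0],
    [[0, 0, 0], [0, 0, 0], 0],
    [[0, 0, 0], [0, 0, 0], 0],
    [[0, 0, 0], [0, 0, 0], 0],
    [[0, 0, 0], [0, 0, -1], 0],
    [[0, 0, 0], [0, 0, -3], 0],
    [[0, 0, 0], [0, 0, -3], 0],
  ],
)

```text
t: 27.98
tcp_pos: [438.9, 73.4, 96.6]
eef_rot: [-0.001, 0.023, 1.0, -0.0]
force: [1.3, -0.1, -2.3]
opening: 54.5
grasp_force: 66.2
```

```bash
python3 - <<'E'
from h import *
import pickle
c,im=grab("wrist","w9"); pickle.dump(c,open("w9.pkl","wb"))
plan(483,-333.4,150,0)
print(np.linalg.inv(np.eye(3))[0,0], -np.array(c["R"]).T@np.array(c["t"]))
E
```

```text
t28.0 tcp [442.2  74.  101.9] yaw(tool x) 177.34 open 54.5 F [3.5 0.3 1.8] g 66.4
shift [ -5.99 -40.5   -4.83] len 41.2 turn z -2.7
1.0 [363.40447621  77.12610418 222.37124619]
```

jog_arm(
  series=[
    [[0, 0, -1.7], [0, 0, 0], 0],
    [[0, 0, 0], [-0.6, -3.9, -0.95], 0],
    [[0, 0, 0], [-0.6, -3.9, -0.95], 0],
    [[0, 0, 0], [-0.6, -3.9, -0.95], 0],
    [[0, 0, 0], [-0.6, -3.9, -0.95], 0],
    [[0, 0, 0], [-0.6, -3.9, -0.95], 0],
    [[0, 0, 0], [-0.6, -3.9, -0.95], 0],
    [[0, 0, 0], [-0.6, -3.9, -0.95], 0],
  ],
)

```text
t: 28.7
tcp_pos: [477.2, -202.0, 163.8]
eef_rot: [0.0, 0.008, 1.0, -0.0]
force: [1.2, 0.6, -3.2]
opening: 54.2
grasp_force: 66.4
```

jog_arm(
  series=[
    [[0, 0, 0], [0, 0, 0], 0],
    [[0, 0, 0], [0, 0, 0], 0],
    [[0, 0, 0], [0, 0, 0], 0],
    [[0, 0, 0], [0, 0, 0], 0],
    [[0, 0, 0], [0, 0, 0], 0],
    [[0, 0, 0], [0, 0, 0], 0],
    [[0, 0, 0], [0, 0, 0], 0],
    [[0, 0, 0], [0, 0, 0], 0],
  ],
)

```text
t: 29.37
tcp_pos: [477.7, -199.4, 162.3]
eef_rot: [-0.0, 0.008, 1.0, 0.0]
force: [-0.1, 1.0, -3.6]
opening: 54.6
grasp_force: 66.5
```

```bash
cat >> h.py <<'E'
def base(c,im,z=10):
    hsv=cv2.cvtColor(im,cv2.COLOR_RGB2HSV); m=cv2.inRange(hsv,(8,50,90),(30,255,255)); m=cv2.morphologyEx(m,cv2.MORPH_OPEN,np.ones((3,3)))
    k=max(cv2.findContours(m,cv2.RETR_EXTERNAL,cv2.CHAIN_APPROX_NONE)[0],key=cv2.contourArea)
    q=cv2.approxPolyDP(cv2.convexHull(k),5,True)[:,0]; r=cv2.minAreaRect(cast(c,k[:,0],z)[:,:2].astype(np.float32))
    print("base px",q.tolist(),cast(c,q,z)[:,:2].round(1).tolist(),"rect",np.round(r[0],1),np.round(r[1],1),round(r[2],2))
E
python3 - <<'E'
from h import *
import pickle
c,im=grab("wrist","w10"); pickle.dump(c,open("w10.pkl","wb")); st()
base(c,im)
cs,ims=grab("side","s3"); base(cs,ims); cs,ims=grab("scene","sc3"); base(cs,ims)
E
```

```text
t29.4 tcp [ 477.7 -199.5  162.3] yaw(tool x) 179.09 open 54.6 F [ 0.2  0.2 -3.7] g 66.5
base px [[86, 137], [172, 139], [187, 229], [184, 272], [94, 208]] [[414.9, -369.2], [417.7, -292.5], [503.7, -287.8], [550.6, -295.7], [481.0, -374.9]] rect [ 482.8 -331.4] [ 87.7 134.7] 89.19
base px [[91, 0], [84, 85], [76, 89], [57, 78], [63, 0]] [[-61439.0, 670744.5], [-209.9, 2260.6], [-243.9, 2114.0], [-433.5, 2597.3], [-34206.2, 238472.7]] rect [-36938.7 335868.8] [ 12338.4 671428.2] 5.24
base px [[174, 102], [190, 127], [169, 259], [148, 268], [143, 262], [164, 110]] [[870.9, 756.7], [784.4, 606.7], [262.8, 273.2], [203.3, 304.7], [211.8, 332.1], [809.7, 756.8]] rect [553.  508.4] [807.2 107.8] 35.4
```

View pics/w10.png

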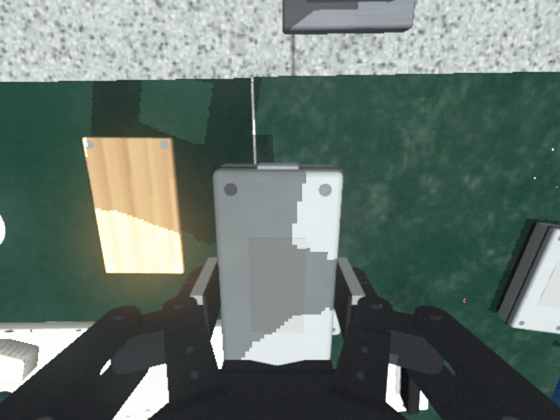

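```bash
python3 - <<'E'
from h import *
import pickle
c=pickle.load(open("w10.pkl","rb"))
q=cast(c,[(84,138),(173,138),(184,273),(106,273)],10)[:,:2]; print(q.round(1).tolist(),q.mean(0).round(1))
for a,b in((0,3),(1,2),(0,1),(3,2)):
    d=q[b]-q[a]; print("%.1f %.2f"%(np.hypot(*d),np.degrees(np.arctan2(d[1],d[0]))))
h=cast(c,[(214,171),(342,171)],164.3)[:,:2]; print(h.round(1).tolist())
im=cv2.imread("pics/w10.png"); a=cv2.resize(im[120:290,70:200],None,fx=3.5,fy=3.5,interpolation=cv2.INTER_CUBIC); b=cv2.resize(im[150:235,190:360],None,fx=2,fy=2,interpolation=cv2.INTER_CUBIC)
o=np.zeros((595,800,3),np.uint8); o[:,:455]=a; o[:170,455:795]=b; cv2.imwrite("pics/w10c.png",o)
E
```

```text
[[415.7, -371.2], [416.8, -291.5], [551.8, -295.8], [550.7, -376.0]] [ 483.7 -333.6]
135.0 -2.03
135.0 -1.84
79.7 89.19
80.2 89.21
[[421.9, -224.3], [422.6, -171.7]]
```

View pics/w10c.png

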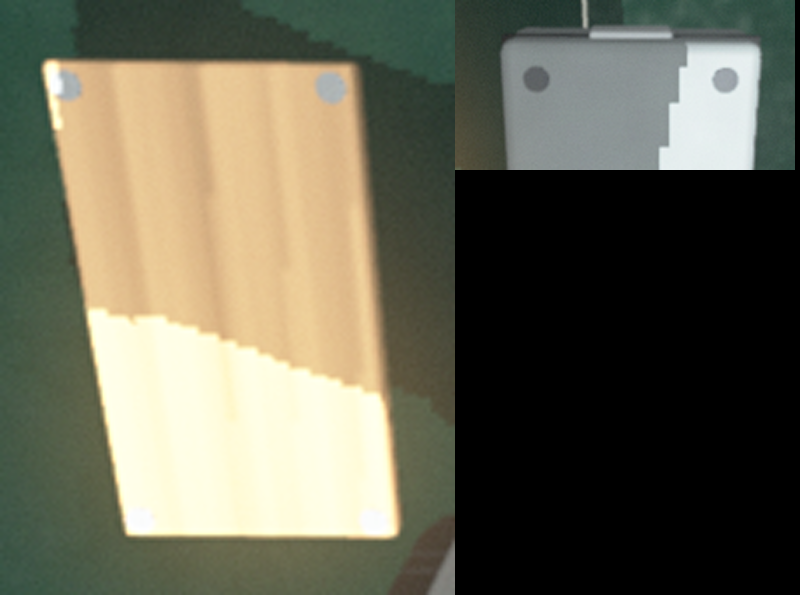

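jog_arm(
  series=[
    [[0, 0, 0], [-0.2, -3.36, 0], 0],
    [[0, 0, 0], [-0.2, -3.36, 0], 0],
    [[0, 0, 0], [-0.2, -3.37, 0], 0],
    [[0, 0, 0], [-0.22, -3.37, 0], 0],
    [[0, 0, 0.4], [0, 0, 0], 0],
    [[0, 0, 0], [0, 0, 2.5], 0],
    [[0, 0, 0], [0, 0, 2.5], 0],
    [[0, 0, 0], [0, 0, 2.5], 0],
  ],
)

```text
t: 30.18
tcp_pos: [483.7, -335.0, 86.8]
eef_rot: [0.0, 0.012, 1.0, -0.0]
force: [0.3, -0.3, -3.5]
opening: 54.5
grasp_force: 66.6
```

jog_arm(
  series=[
    [[0, 0, 0], [0, 0, 2.5], 0],
    [[0, 0, 0], [0, 0, 1.2], 0],
    [[0, 0, 0], [0, 0, 0.4], 0],
    [[0, 0, 0], [0, 0, 0], 0],
    [[0, 0, 0], [0, 0, 0], 0],
    [[0, 0, 0], [0, 0, 0], 0],
    [[0, 0, 0], [0, 0, 0], 0],
    [[0, 0, 0], [0, 0, 0], 0],
  ],
)

```text
t: 30.85
tcp_pos: [484.2, -335.1, 47.5]
eef_rot: [0.001, 0.012, 1.0, -0.001]
force: [0.3, 0.3, -3.2]
opening: 54.2
grasp_force: 66.4
```

```bash
python3 - <<'E'
from h import *
import pickle
c,im=grab("wrist","w11"); pickle.dump(c,open("w11.pkl","wb")); plan(483.8,-334.2,36.5,-1.3)
E
```

```text
t30.9 tcp [ 484.  -335.    47.3] yaw(tool x) 178.64 open 54.3 F [-0.   0.2 -3. ] g 66.4
shift [0.03 0.08 1.08] len 1.1 turn z -0.1
```

jog_arm(
  series=[
    [[0, 0, 0], [0, 0.08, 0.2], 0],
    [[0, 0, 0], [0, 0, 0.2], 0],
    [[0, 0, 0], [0, 0, 0.2], 0],
    [[0, 0, 0], [0, 0, 0.2], 0],
    [[0, 0, 0], [0, 0, 0.1], 0],
    [[0, 0, 0], [0, 0, 0], 0],
    [[0, 0, 0], [0, 0, 0], 0],
    [[0, 0, 0], [0, 0, 0], 0],
  ],
)

```text
t: 31.57
tcp_pos: [483.4, -333.8, 37.4]
eef_rot: [-0.0, 0.012, 1.0, 0.0]
force: [-2.0, 0.3, 0.3]
opening: 54.3
grasp_force: 67.0
```

jog_arm(
  series=[
    [[0, 0, 0], [0, 0, 0.05], 0],
    [[0, 0, 0], [0, 0, 0.05], 0],
    [[0, 0, 0], [0, 0, 0], 0],
    [[0, 0, 0], [0, 0, 0], 0],
    [[0, 0, 0], [0, 0, 0], 0],
    [[0, 0, 0], [0, 0, 0], 0],
    [[0, 0, 0], [0, 0, 0], 0],
    [[0, 0, 0], [0, 0, 0], 0],
  ],
)

```text
t: 32.23
tcp_pos: [483.5, -333.8, 37.4]
eef_rot: [-0.0, 0.012, 1.0, 0.0]
force: [-5.6, 1.7, 13.0]
opening: 54.3
grasp_force: 68.4
```

jog_arm(
  series=[
    [[0, 0, 0], [0, 0, 0], 0.8],
    [[0, 0, 0], [0, 0, 0], 0.8],
    [[0, 0, 0], [0, 0, 0], 0.8],
    [[0, 0, 0], [0, 0, 0], 0.8],
    [[0, 0, 0], [0, 0, -1], 0.8],
    [[0, 0, 0], [0, 0, -3], 1],
    [[0, 0, 0], [0, 0, -3.5], 1],
    [[0, 0, -7], [0, 0, 0], 1],
  ],
)

```text
t: 32.9
tcp_pos: [486.6, -335.9, 117.7]
eef_rot: [0.003, -0.048, 0.999, -0.003]
force: [1.8, -1.0, 0.3]
opening: 85.5
grasp_force: 0.0
```

jog_arm(
  series=[
    [[0, 0, 0], [-1.92, 3.17, 0], 1],
    [[0, 0, 0], [-1.92, 3.17, 0], 1],
    [[0, 0, 0], [-1.92, 3.17, 0], 1],
    [[0, 0, 0], [-1.92, 3.17, 0], 1],
    [[0, 0, 0], [-1.92, 3.17, 0], 1],
    [[0, 0, 0], [0, 0, 0], 1],
    [[0, 0, 0], [0, 0, 0], 1],
    [[0, 0, 0], [0, 0, 0], 1],
  ],
)

```text
t: 33.57
tcp_pos: [563.5, -166.7, 111.8]
eef_rot: [0.0, -0.05, 0.999, -0.0]
force: [-0.5, -0.2, 0.3]
opening: 85.0
grasp_force: 0.0
```

jog_arm(
  series=[
    [[0, 0, 0], [0, 0, 0], 1],
    [[0, 0, 0], [0, 0, 0], 1],
    [[0, 0, 0], [0, 0, 0], 1],
    [[0, 0, 0], [0, 0, 0], 1],
    [[0, 0, 0], [0, 0, 0], 1],
    [[0, 0, 0], [0, 0, 0], 1],
    [[0, 0, 0], [0, 0, 0], 1],
    [[0, 0, 0], [0, 0, 0], 1],
  ],
)

```text
t: 34.23
tcp_pos: [563.5, -166.8, 111.4]
eef_rot: [-0.0, -0.049, 0.999, -0.0]
force: [0.5, 0.0, 0.7]
opening: 85.0
grasp_force: 0.0
```

```bash
cat >> h.py <<'E'
def under(c,im,z=28,rows=(60,330),cols=(200,355),thr=70):
    "light case top straight under the tool: fit near, left, right edges from the mask"
    hsv=cv2.cvtColor(im,cv2.COLOR_RGB2HSV); m=((hsv[:,:,1]<55)&(hsv[:,:,2]>thr)).astype(np.uint8)
    s=np.zeros_like(m); s[rows[0]:rows[1],cols[0]:cols[1]]=m[rows[0]:rows[1],cols[0]:cols[1]]
    k=max(cv2.findContours(s,cv2.RETR_EXTERNAL,cv2.CHAIN_APPROX_NONE)[0],key=cv2.contourArea)
    (cx,cy),(a,b),t=cv2.minAreaRect(cast(c,k[:,0],z)[:,:2].astype(np.float32))
    if a<b: a,b,t=b,a,t+90
    print("px bbox",cv2.boundingRect(k),"rect ctr %.1f %.1f size %.1f %.1f yaw %.1f"%(cx,cy,a,b,(t+90)%180-90))
E
python3 - <<'E'
from h import *
import pickle
c,im=grab("wrist","w12"); pickle.dump(c,open("w12.pkl","wb")); plan(563.5,-166.5,26,5.7); under(c,im)
c,im=pickle.load(open("w6.pkl","rb")),cv2.imread("pics/w6.png")[:,:,::-1].copy(); under(c,im)
E
```

```text
t34.3 tcp [ 563.6 -166.7  111.4] yaw(tool x) -174.36 open 85.2 F [-0.9 -0.4  0.3] g 0.0
shift [0.01 0.02 8.54] len 8.5 turn z -0.1
px bbox (233, 148, 81, 145) rect ctr 562.6 -169.1 size 111.6 56.2 yaw 5.9
px bbox (200, 60, 155, 231) rect ctr 399.4 -57.4 size 165.9 105.3 yaw 5.2
```

jog_arm(
  series=[
    [[0, 0, 0], [0, -0.22, 2.8], 1],
    [[0, 0, 0], [0, 0, 2.8], 1],
    [[0, 0, 0], [0, 0, 2.2], 1],
    [[0, 0, 0], [0, 0, 0.7], 1],
    [[0, 0, 0], [0, 0, 0], 1],
    [[0, 0, 0], [0, 0, 0], 1],
    [[0, 0, 0], [0, 0, 0], 0],
    [[0, 0, 0], [0, 0, 0], 0],
  ],
)

```text
t: 34.95
tcp_pos: [564.9, -169.2, 27.9]
eef_rot: [0.001, -0.049, 0.999, -0.0]
force: [0.7, 0.9, 0.4]
opening: 63.9
grasp_force: 0.0
```

jog_arm(
  series=[
    [[0, 0, 0], [0, 0, 0], 0],
    [[0, 0, 0], [0, 0, 0], 0],
    [[0, 0, 0], [0, 0, 0], 0],
    [[0, 0, 0], [0, 0, 0], 0],
    [[0, 0, 0], [0, 0, 0], 0],
    [[0, 0, 0], [0, 0, 0], 0],
    [[0, 0, 0], [0, 0, 0], 0],
    [[0, 0, 0], [0, 0, 0], 0],
  ],
)

```text
t: 35.62
tcp_pos: [564.8, -169.2, 28.1]
eef_rot: [0.001, -0.049, 0.999, -0.0]
force: [-1.1, 0.1, 8.0]
opening: 54.9
grasp_force: 63.4
```

jog_arm(
  series=[
    [[0, 0, 0], [0, 0, -1], 0],
    [[0, 0, 0], [0, 0, -3], 0],
    [[0, 0, 0], [0, 0, -3.5], 0],
    [[0, 0, 0], [0, 0, -3.5], 0],
    [[0, 0, 0], [0, 0, -2], 0],
    [[0, 0, 7.1], [0, 0, 0], 0],
    [[0, 0, 0], [0, 0, 0], 0],
    [[0, 0, 0], [0, 0, 0], 0],
  ],
)

```text
t: 36.28
tcp_pos: [563.5, -168.8, 157.0]
eef_rot: [0.0, 0.011, 1.0, -0.0]
force: [-0.2, 0.5, -3.4]
opening: 54.6
grasp_force: 64.8
```

jog_arm(
  series=[
    [[0, 0, 0], [0, 0, 0], 0],
    [[0, 0, 0], [0, 0, 0], 0],
    [[0, 0, 0], [0, 0, 0], 0],
    [[0, 0, 0], [0, 0, 0], 0],
    [[0, 0, 0], [0, 0, 0], 0],
    [[0, 0, 0], [0, 0, 0], 0],
    [[0, 0, 0], [0, 0, 0], 0],
    [[0, 0, 0], [0, 0, 0], 0],
  ],
)

```text
t: 36.95
tcp_pos: [563.8, -168.9, 156.3]
eef_rot: [-0.0, 0.013, 1.0, 0.0]
force: [0.4, 0.1, -1.9]
opening: 54.6
grasp_force: 64.8
```

```bash
python3 - <<'E'
from h import *
import pickle
c,im=grab("wrist","w13"); pickle.dump(c,open("w13.pkl","wb")); plan(483.5,-333.8,160,-1.3)
def corners(im,rows=(150,210),cols=(180,380)):
    hsv=cv2.cvtColor(im,cv2.COLOR_RGB2HSV); 
    for r in (172,180,190,200):
        v=hsv[r,:,2].astype(int); print(r,v[200:232:2].tolist(),v[326:356:2].tolist())
    print("col",hsv[155:185,250,2].tolist(), hsv[155:185,310,2].tolist())
for n in("w10","w13"): corners(cv2.imread(f"pics/{n}.png")[:,:,::-1].copy())
E
```

```text
t37.0 tcp [ 563.8 -168.9  156.3] yaw(tool x) 178.55 open 54.1 F [-0.5 -0.3 -1.9] g 64.8
shift [  7.61 -16.69  -0.37] len 18.3 turn z -0.2
172 [62, 60, 62, 58, 61, 60, 57, 101, 127, 135, 137, 135, 135, 133, 132, 130] [184, 183, 180, 180, 181, 181, 173, 146, 93, 79, 82, 79, 78, 78, 79]
180 [65, 61, 65, 62, 65, 64, 73, 128, 140, 147, 146, 145, 144, 144, 147, 145] [237, 238, 238, 240, 240, 239, 235, 223, 175, 89, 90, 82, 82, 79, 79]
190 [69, 65, 61, 61, 62, 62, 64, 116, 134, 144, 147, 143, 118, 100, 101, 100] [173, 171, 170, 232, 239, 238, 229, 215, 106, 80, 80, 84, 83, 84, 80]
200 [66, 68, 67, 67, 64, 66, 67, 108, 137, 141, 146, 145, 145, 141, 144, 145] [238, 236, 237, 238, 238, 237, 226, 209, 94, 84, 85, 86, 87, 87, 87]
col [58, 55, 55, 57, 57, 57, 57, 61, 67, 87, 94, 83, 67, 75, 100, 110, 124, 137, 137, 141, 142, 145, 146, 146, 147, 144, 146, 146, 143, 148] [92, 88, 91, 88, 86, 88, 81, 80, 82, 92, 97, 95, 85, 87, 105, 119, 154, 183, 202, 211, 219, 225, 232, 235, 235, 237, 236, 237, 236, 237]
172 [39, 43, 43, 43, 37, 39, 41, 82, 99, 104, 105, 102, 102, 101, 102, 103] [162, 161, 162, 162, 166, 160, 143, 85, 67, 65, 68, 68, 71, 70, 63]
180 [44, 39, 38, 45, 40, 43, 86, 107, 115, 118, 116, 118, 118, 119, 115, 116] [207, 206, 209, 208, 206, 203, 184, 129, 72, 70, 68, 71, 68, 69, 68]
190 [39, 41, 36, 43, 44, 41, 73, 105, 112, 119, 116, 106, 79, 79, 85, 79] [139, 142, 191, 207, 208, 197, 180, 117, 68, 67, 71, 68, 66, 65, 65]
200 [45, 43, 40, 43, 44, 37, 50, 100, 109, 116, 119, 118, 118, 116, 119, 118] [205, 208, 207, 209, 206, 192, 179, 90, 65, 70, 67, 69, 70, 68, 70]
col [43, 41, 44, 43, 43, 44, 46, 45, 46, 62, 75, 74, 56, 58, 78, 86, 97, 106, 110, 118, 116, 117, 117, 119, 121, 119, 121, 119, 119, 119] [68, 64, 66, 69, 65, 67, 66, 63, 65, 79, 78, 73, 65, 79, 91, 110, 135, 157, 167, 174, 180, 195, 201, 205, 205, 204, 205, 204, 203, 204]
```

jog_arm(
  series=[
    [[0, 0, -0.1], [1.52, -3.34, 0], 0],
    [[0, 0, 0], [1.52, -3.34, 0], 0],
    [[0, 0, 0], [1.52, -3.34, 0], 0],
    [[0, 0, 0], [1.52, -3.34, 0], 0],
    [[0, 0, 0], [1.53, -3.34, 0], 0],
    [[0, 0, 0], [0, 0, 0], 0],
    [[0, 0, 0], [0, 0, 2], 0],
    [[0, 0, 0], [0, 0, 2.5], 0],
  ],
)

```text
t: 37.67
tcp_pos: [484.7, -336.0, 112.9]
eef_rot: [0.002, 0.013, 1.0, -0.001]
force: [0.3, -0.5, -2.8]
opening: 54.7
grasp_force: 65.1
```

jog_arm(
  series=[
    [[0, 0, 0], [0, 0, 2.0], 0],
    [[0, 0, 0], [0, 0, 1.0], 0],
    [[0, 0, 0], [0, 0, 0.4], 0],
    [[0, 0, 0], [0, 0, 0], 0],
    [[0, 0, 0], [0, 0, 0], 0],
    [[0, 0, 0], [0, 0, 0], 0],
    [[0, 0, 0], [0, 0, 0], 0],
    [[0, 0, 0], [0, 0, 0], 0],
  ],
)

```text
t: 38.33
tcp_pos: [484.2, -334.3, 78.3]
eef_rot: [0.001, 0.012, 1.0, -0.0]
force: [0.2, 0.4, -2.7]
opening: 54.3
grasp_force: 64.9
```

```bash
python3 - <<'E'
from h import *
import pickle
c,im=grab("wrist","w14"); pickle.dump(c,open("w14.pkl","wb")); plan(483.5,-333.8,66.5,-1.3)
cs,ims=grab("side","s4")
p=proj(cs,[483,-334,50])[0].astype(int); print(p)
E
```

```text
t38.4 tcp [ 484.1 -334.2   78.1] yaw(tool x) 178.65 open 54.5 F [ 0.5 -0.4 -2. ] g 64.9
shift [0.06 0.04 1.16] len 1.2 turn z -0.1
[305 280]
```

View pics/w14.png

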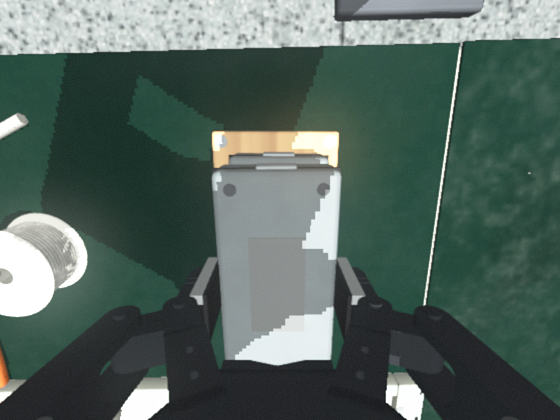

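```bash
python3 - <<'E'
from h import *
import pickle
c=pickle.load(open("w14.pkl","rb"))
print("base near",cast(c,[(212,131),(338,131.5)],10)[:,:2].round(1).tolist(),"B",cast(c,[(229,155.5),(328,155.5)],38)[:,:2].round(1).tolist(),"D",cast(c,[(213,170.5),(340,170.5)],79)[:,:2].round(1).tolist())
im=cv2.imread("pics/w14.png"); h=cv2.cvtColor(im,cv2.COLOR_BGR2HSV)
for r in(140,150,158,161): print(r,h[r,206:236,2].tolist(),h[r,322:346,2].tolist())
print(h[125:172,250,2].tolist())
E
```

```text
base near [[414.7, -373.0], [416.8, -294.9]] B [[426.8, -359.0], [428.0, -305.2]] D [[428.2, -359.5], [429.3, -306.8]]
140 [84, 86, 85, 86, 81, 102, 254, 255, 255, 253, 253, 254, 254, 254, 255, 238, 192, 188, 191, 196, 188, 212, 226, 226, 225, 226, 224, 222, 221, 221] [255, 255, 255, 255, 255, 255, 255, 255, 255, 255, 255, 255, 255, 255, 255, 255, 245, 107, 97, 98, 95, 96, 95, 98]
150 [86, 88, 84, 76, 65, 59, 124, 245, 255, 255, 255, 255, 255, 251, 237, 234, 234, 233, 233, 231, 229, 228, 226, 226, 225, 226, 224, 223, 223, 222] [255, 255, 255, 255, 255, 255, 255, 255, 255, 255, 255, 255, 255, 255, 255, 254, 139, 101, 99, 96, 97, 97, 98, 99]
158 [87, 86, 88, 84, 75, 59, 72, 179, 224, 231, 235, 234, 235, 235, 235, 234, 234, 234, 233, 231, 230, 230, 183, 116, 110, 129, 140, 141, 144, 143] [190, 191, 187, 175, 152, 144, 248, 255, 255, 255, 255, 255, 255, 255, 255, 243, 106, 95, 100, 99, 96, 96, 97, 97]
161 [61, 64, 64, 63, 60, 61, 69, 168, 217, 229, 235, 236, 234, 234, 234, 235, 235, 234, 233, 233, 231, 229, 178, 129, 136, 141, 150, 151, 151, 150] [235, 235, 235, 231, 224, 209, 229, 255, 255, 255, 255, 255, 255, 255, 255, 239, 110, 94, 96, 100, 100, 95, 98, 95]
[67, 65, 67, 61, 65, 83, 155, 219, 229, 231, 233, 234, 234, 232, 234, 233, 234, 234, 233, 233, 233, 233, 231, 234, 233, 234, 235, 216, 128, 89, 77, 108, 126, 140, 145, 146, 149, 154, 148, 127, 103, 95, 79, 80, 105, 113, 126]
```

jog_arm(
  series=[
    [[0, 0, 0], [0.08, 0.06, 0.2], 0],
    [[0, 0, 0], [0, 0, 0.2], 0],
    [[0, 0, 0], [0, 0, 0.2], 0],
    [[0, 0, 0], [0, 0, 0.2], 0],
    [[0, 0, 0], [0, 0, 0.1], 0],
    [[0, 0, 0], [0, 0, 0], 0],
    [[0, 0, 0], [0, 0, 0], 0],
    [[0, 0, 0], [0, 0, 0], 0],
  ],
)

```text
t: 39.1
tcp_pos: [483.0, -333.4, 68.4]
eef_rot: [0.0, 0.012, 1.0, -0.0]
force: [-0.9, -0.4, -2.9]
opening: 54.3
grasp_force: 65.0
```

jog_arm(
  series=[
    [[0, 0, 0], [0, 0, 0.05], 0],
    [[0, 0, 0], [0, 0, 0.05], 0],
    [[0, 0, 0], [0, 0, 0], 0],
    [[0, 0, 0], [0, 0, 0], 0],
    [[0, 0, 0], [0, 0, 0], 0],
    [[0, 0, 0], [0, 0, 0], 0],
    [[0, 0, 0], [0, 0, 0], 0],
    [[0, 0, 0], [0, 0, 0], 0],
  ],
)

```text
t: 39.77
tcp_pos: [482.9, -333.4, 67.4]
eef_rot: [-0.0, 0.012, 1.0, 0.0]
force: [0.5, 0.7, -3.1]
opening: 54.5
grasp_force: 65.0
```

Not yet touching; ease down and correct x a little.

jog_arm(
  series=[
    [[0, 0, 0], [-0.06, -0.03, 0.05], 0],
    [[0, 0, 0], [0, 0, 0.05], 0],
    [[0, 0, 0], [0, 0, 0], 0],
    [[0, 0, 0], [0, 0, 0], 0],
    [[0, 0, 0], [0, 0, 0], 0],
    [[0, 0, 0], [0, 0, 0], 0],
    [[0, 0, 0], [0, 0, 0], 0],
    [[0, 0, 0], [0, 0, 0], 0],
  ],
)

```text
t: 40.43
tcp_pos: [483.5, -333.7, 66.4]
eef_rot: [-0.0, 0.012, 1.0, -0.0]
force: [0.8, 0.3, -3.1]
opening: 54.2
grasp_force: 65.0
```

jog_arm(
  series=[
    [[0, 0, 0], [0, 0, 0.04], 0],
    [[0, 0, 0], [0, 0, 0], 0],
    [[0, 0, 0], [0, 0, 0], 0],
    [[0, 0, 0], [0, 0, 0], 0],
    [[0, 0, 0], [0, 0, 0], 0],
    [[0, 0, 0], [0, 0, 0], 0],
    [[0, 0, 0], [0, 0, 0], 0],
    [[0, 0, 0], [0, 0, 0], 0],
  ],
)

```text
t: 41.1
tcp_pos: [483.5, -333.8, 66.2]
eef_rot: [0.0, 0.012, 1.0, -0.0]
force: [-2.2, 1.0, 2.6]
opening: 54.6
grasp_force: 65.7
```

jog_arm(
  series=[
    [[0, 0, 0], [0, 0, 0], 0.8],
    [[0, 0, 0], [0, 0, 0], 0.8],
    [[0, 0, 0], [0, 0, 0], 0.8],
    [[0, 0, 0], [0, 0, 0], 0.8],
    [[0, 0, 0], [0, 0, -1], 0.8],
    [[0, 0, 0], [0, 0, -3], 1],
    [[0, 0, 0], [0, 0, -3.4], 1],
    [[0, 0, 3.9], [0, 0, 0], 1],
  ],
)

```text
t: 41.77
tcp_pos: [486.4, -335.7, 146.4]
eef_rot: [0.004, 0.045, 0.999, -0.002]
force: [1.4, -1.5, 0.6]
opening: 85.4
grasp_force: 0.0
```

jog_arm(
  series=[
    [[0, 0, 3.8], [0, 0, 0], 1],
    [[0, 0, 0], [-0.09, 3.78, 0], 1],
    [[0, 0, 0], [-0.09, 3.78, 0], 1],
    [[0, 0, 0], [-0.09, 3.78, 0], 1],
    [[0, 0, 0], [-0.09, 3.78, 0], 1],
    [[0, 0, 0], [-0.09, 3.78, 0], 1],
    [[0, 0, 0], [-0.09, 3.78, 0], 1],
    [[0, 0, 0], [-0.09, 3.78, 0], 1],
  ],
)

```text
t: 42.43
tcp_pos: [531.6, -71.7, 140.9]
eef_rot: [0.0, 0.079, 0.997, -0.0]
force: [0.2, -0.5, 0.5]
opening: 85.4
grasp_force: 0.0
```

jog_arm(
  series=[
    [[0, 0, 0], [-0.09, 3.78, 0], 1],
    [[0, 0, 0], [-0.09, 3.78, 0], 1],
    [[0, 0, 0], [-0.09, 3.78, 0], 1],
    [[0, 0, 0], [-0.09, 3.78, 0], 1],
    [[0, 0, 0], [0, 0, 1.5], 1],
    [[0, 0, 0], [0, 0, 1.3], 1],
    [[0, 0, 0], [0, 0, 0], 1],
    [[0, 0, 0], [0, 0, 0], 1],
  ],
)

```text
t: 43.1
tcp_pos: [558.3, 75.4, 112.1]
eef_rot: [-0.001, 0.079, 0.997, -0.0]
force: [-0.3, 0.6, 0.3]
opening: 85.3
grasp_force: 0.0
```

jog_arm(
  series=[
    [[0, 0, 0], [0, 0, 0], 1],
    [[0, 0, 0], [0, 0, 0], 1],
    [[0, 0, 0], [0, 0, 0], 1],
    [[0, 0, 0], [0, 0, 0], 1],
    [[0, 0, 0], [0, 0, 0], 1],
    [[0, 0, 0], [0, 0, 0], 1],
    [[0, 0, 0], [0, 0, 0], 1],
    [[0, 0, 0], [0, 0, 0], 1],
  ],
)

```text
t: 43.77
tcp_pos: [558.7, 75.3, 112.0]
eef_rot: [-0.0, 0.079, 0.997, 0.0]
force: [-0.4, 0.5, -0.6]
opening: 85.3
grasp_force: 0.0
```

```bash
python3 - <<'E'
from h import *
import pickle
c,im=grab("wrist","w15"); pickle.dump(c,open("w15.pkl","wb")); plan(558.5,75.2,27,-9); under(c,im)
E
```

```text
t43.8 tcp [558.7  75.3 112. ] yaw(tool x) 170.94 open 85.4 F [0.1 0.2 0.5] g 0.0
shift [ 0.02 -0.02  8.5 ] len 8.5 turn z -0.1
px bbox (233, 149, 92, 145) rect ctr 558.8 76.7 size 112.2 66.1 yaw -8.9
```

```bash
python3 - <<'E'
import cv2,numpy as np
h=cv2.cvtColor(cv2.imread("pics/w15.png"),cv2.COLOR_BGR2HSV)
for r in(165,200,240,280): print(r,h[r,224:252:2,2].tolist(),h[r,300:336:2,2].tolist())
print(h[142:160:1,260,2].tolist(),h[284:298,270,2].tolist())
h=cv2.cvtColor(cv2.imread("pics/w12.png"),cv2.COLOR_BGR2HSV); print(h[142:160:1,260,2].tolist(),h[284:298,270,2].tolist())
E
```

```text
165 [65, 64, 60, 65, 66, 62, 65, 159, 221, 237, 224, 174, 174, 173] [244, 227, 182, 182, 181, 229, 244, 240, 208, 96, 92, 90, 89, 89, 87, 85, 86, 83]
200 [63, 60, 63, 65, 67, 70, 70, 80, 143, 157, 157, 159, 160, 161] [242, 242, 242, 243, 244, 244, 241, 227, 87, 79, 75, 75, 79, 97, 96, 95, 96, 91]
240 [60, 60, 63, 61, 63, 61, 64, 63, 110, 147, 156, 156, 156, 157] [243, 204, 160, 159, 155, 182, 200, 103, 89, 88, 94, 95, 96, 96, 96, 93, 92, 91]
280 [91, 87, 87, 88, 88, 88, 84, 87, 88, 195, 235, 238, 239, 238] [238, 236, 236, 238, 236, 227, 105, 94, 95, 91, 88, 88, 90, 89, 87, 87, 92, 90]
[94, 89, 89, 89, 82, 74, 72, 72, 79, 87, 95, 118, 162, 207, 223, 232, 237, 239] [239, 239, 236, 236, 237, 236, 237, 232, 195, 133, 91, 87, 91, 88]
[50, 48, 49, 48, 47, 45, 62, 105, 137, 120, 99, 114, 119, 122, 124, 123, 124, 125] [205, 204, 204, 203, 201, 201, 188, 150, 91, 73, 76, 78, 78, 71]
```

jog_arm(
  series=[
    [[0, 0, 0], [-0.08, 0.04, 2.8], 1],
    [[0, 0, 0], [0, 0, 2.8], 1],
    [[0, 0, 0], [0, 0, 2.2], 1],
    [[0, 0, 0], [0, 0, 0.8], 1],
    [[0, 0, 0], [0, 0, 0], 1],
    [[0, 0, 0], [0, 0, 0], 1],
    [[0, 0, 0], [0, 0, 0], 0],
    [[0, 0, 0], [0, 0, 0], 0],
  ],
)

```text
t: 44.48
tcp_pos: [560.6, 75.7, 27.4]
eef_rot: [0.001, 0.079, 0.997, 0.0]
force: [-0.7, 0.0, 0.5]
opening: 64.0
grasp_force: 0.0
```

jog_arm(
  series=[
    [[0, 0, 0], [0, 0, 0], 0],
    [[0, 0, 0], [0, 0, 0], 0],
    [[0, 0, 0], [0, 0, 0], 0],
    [[0, 0, 0], [0, 0, 0], 0],
    [[0, 0, 0], [0, 0, 0], 0],
    [[0, 0, 0], [0, 0, 0], 0],
    [[0, 0, 0], [0, 0, 0], 0],
    [[0, 0, 0], [0, 0, 0], 0],
  ],
)

```text
t: 45.15
tcp_pos: [560.6, 75.8, 27.7]
eef_rot: [0.001, 0.079, 0.997, 0.0]
force: [-0.5, -0.9, 7.5]
opening: 54.5
grasp_force: 63.4
```

jog_arm(
  series=[
    [[0, 0, 0], [0, 0, -1], 0],
    [[0, 0, 0], [0, 0, -3], 0],
    [[0, 0, 0], [0, 0, -3.5], 0],
    [[0, 0, 0], [0, 0, -3.5], 0],
    [[0, 0, 0], [0, 0, -3], 0],
    [[0, 0, -3.9], [0, 0, 0], 0],
    [[0, 0, -3.8], [0, 0, 0], 0],
    [[0, 0, 0], [0, 0, 0], 0],
  ],
)

```text
t: 45.82
tcp_pos: [559.6, 75.6, 167.6]
eef_rot: [0.001, 0.01, 1.0, 0.0]
force: [-0.0, 0.2, -3.0]
opening: 54.6
grasp_force: 65.5
```

```bash
python3 - <<'E'
from h import *
plan(483.5,-333.8,160,-1.3)
E
```

```text
t45.8 tcp [559.6  75.6 167.6] yaw(tool x) 178.82 open 54.6 F [-0.   0.2 -3. ] g 65.5
shift [  6.76 -41.09   0.74] len 41.7 turn z 0.1
```

jog_arm(
  series=[
    [[0, 0, 0], [0.615, -3.735, 0], 0],
    [[0, 0, 0], [0.615, -3.735, 0], 0],
    [[0, 0, 0], [0.615, -3.735, 0], 0],
    [[0, 0, 0], [0.615, -3.735, 0], 0],
    [[0, 0, 0], [0.615, -3.735, 0], 0],
    [[0, 0, 0], [0.615, -3.735, 0], 0],
    [[0, 0, 0], [0.615, -3.735, 0], 0],
    [[0, 0, 0], [0.615, -3.735, 0], 0],
  ],
)

```text
t: 46.48
tcp_pos: [502.2, -223.5, 166.1]
eef_rot: [-0.0, 0.013, 1.0, 0.0]
force: [1.0, -0.2, -3.7]
opening: 54.4
grasp_force: 65.6
```

jog_arm(
  series=[
    [[0, 0, 0], [0.615, -3.735, 0], 0],
    [[0, 0, 0], [0.615, -3.735, 0], 0],
    [[0, 0, 0], [0.615, -3.735, 0], 0],
    [[0, 0, 0], [0, 0, 0], 0],
    [[0, 0, 0], [0, 0, 2.5], 0],
    [[0, 0, 0], [0, 0, 2.5], 0],
    [[0, 0, 0], [0, 0, 1.2], 0],
    [[0, 0, 0], [0, 0, 0], 0],
  ],
)

```text
t: 47.15
tcp_pos: [480.2, -332.1, 101.2]
eef_rot: [-0.002, 0.013, 1.0, 0.002]
force: [-0.6, -0.1, -3.7]
opening: 54.3
grasp_force: 65.7
```

jog_arm(
  series=[
    [[0, 0, 0], [0, 0, 0], 0],
    [[0, 0, 0], [0, 0, 0], 0],
    [[0, 0, 0], [0, 0, 0], 0],
    [[0, 0, 0], [0, 0, 0], 0],
    [[0, 0, 0], [0, 0, 0], 0],
    [[0, 0, 0], [0, 0, 0], 0],
    [[0, 0, 0], [0, 0, 0], 0],
    [[0, 0, 0], [0, 0, 0], 0],
  ],
)

```text
t: 47.82
tcp_pos: [482.2, -333.5, 104.1]
eef_rot: [0.0, 0.012, 1.0, -0.0]
force: [0.3, -0.1, -3.0]
opening: 54.3
grasp_force: 65.8
```

```bash
python3 - <<'E'
from h import *
import pickle
c,im=grab("wrist","w16"); pickle.dump(c,open("w16.pkl","wb")); plan(483.5,-333.8,95,-1.3)
h=cv2.cvtColor(im,cv2.COLOR_RGB2HSV)[:,:,2]
print(h[140:190,250].tolist())
for r in(180,190,200): print(r,h[r,204:230].tolist(),h[r,330:352].tolist())
E
```

```text
t47.9 tcp [ 482.2 -333.5  104.1] yaw(tool x) 178.64 open 54.5 F [-1.2  0.7 -1.8] g 65.8
shift [-0.13 -0.03  0.91] len 0.9 turn z -0.1
[231, 230, 231, 230, 232, 230, 229, 229, 230, 229, 233, 209, 119, 83, 92, 116, 128, 118, 92, 79, 86, 111, 126, 137, 140, 130, 99, 97, 86, 68, 88, 104, 115, 122, 135, 139, 140, 143, 144, 144, 147, 147, 147, 148, 144, 145, 147, 147, 147, 147]
180 [55, 55, 58, 57, 58, 56, 56, 57, 66, 136, 178, 191, 206, 221, 227, 230, 230, 231, 228, 188, 149, 146, 150, 149, 142, 142] [147, 153, 220, 239, 237, 237, 237, 237, 232, 227, 219, 210, 164, 104, 88, 88, 87, 87, 88, 88, 88, 86]
190 [52, 55, 53, 54, 57, 55, 55, 54, 56, 87, 157, 188, 200, 214, 224, 183, 143, 143, 142, 144, 117, 99, 100, 102, 102, 98] [174, 221, 236, 238, 238, 238, 237, 234, 227, 223, 210, 179, 119, 89, 88, 91, 92, 89, 90, 88, 85, 85]
200 [56, 56, 53, 55, 55, 57, 52, 56, 56, 61, 97, 122, 133, 135, 139, 141, 145, 145, 143, 145, 144, 143, 144, 146, 142, 147] [236, 235, 236, 235, 235, 236, 234, 228, 222, 214, 195, 137, 90, 82, 85, 87, 85, 85, 85, 86, 86, 85]
```

jog_arm(
  series=[
    [[0, 0, 0], [-0.13, -0.03, 0.2], 0],
    [[0, 0, 0], [0, 0, 0.2], 0],
    [[0, 0, 0], [0, 0, 0.2], 0],
    [[0, 0, 0], [0, 0, 0.2], 0],
    [[0, 0, 0], [0, 0, 0], 0],
    [[0, 0, 0], [0, 0, 0], 0],
    [[0, 0, 0], [0, 0, 0], 0],
    [[0, 0, 0], [0, 0, 0], 0],
  ],
)

```text
t: 48.53
tcp_pos: [483.6, -333.9, 96.1]
eef_rot: [0.0, 0.012, 1.0, -0.0]
force: [-0.1, 0.3, -3.6]
opening: 54.3
grasp_force: 65.8
```

jog_arm(
  series=[
    [[0, 0, 0], [0, 0, 0.05], 0],
    [[0, 0, 0], [0, 0, 0.05], 0],
    [[0, 0, 0], [0, 0, 0.05], 0],
    [[0, 0, 0], [0, 0, 0], 0],
    [[0, 0, 0], [0, 0, 0], 0],
    [[0, 0, 0], [0, 0, 0], 0],
    [[0, 0, 0], [0, 0, 0], 0],
    [[0, 0, 0], [0, 0, 0], 0],
  ],
)

```text
t: 49.2
tcp_pos: [483.5, -333.9, 94.5]
eef_rot: [0.0, 0.012, 1.0, -0.0]
force: [-0.3, 0.5, -3.3]
opening: 54.3
grasp_force: 65.8
```

jog_arm(
  series=[
    [[0, 0, 0], [0, 0, 0.04], 0],
    [[0, 0, 0], [0, 0, 0.04], 0],
    [[0, 0, 0], [0, 0, 0], 0],
    [[0, 0, 0], [0, 0, 0], 0],
    [[0, 0, 0], [0, 0, 0], 0],
    [[0, 0, 0], [0, 0, 0], 0],
    [[0, 0, 0], [0, 0, 0], 0],
    [[0, 0, 0], [0, 0, 0], 0],
  ],
)

```text
t: 49.87
tcp_pos: [483.5, -333.9, 93.8]
eef_rot: [0.0, 0.012, 1.0, -0.0]
force: [-0.7, 0.4, -1.6]
opening: 54.6
grasp_force: 66.0
```

jog_arm(
  series=[
    [[0, 0, 0], [0, 0, 0.04], 0],
    [[0, 0, 0], [0, 0, 0], 0],
    [[0, 0, 0], [0, 0, 0], 0],
    [[0, 0, 0], [0, 0, 0], 0],
    [[0, 0, 0], [0, 0, 0], 0],
    [[0, 0, 0], [0, 0, 0], 0],
    [[0, 0, 0], [0, 0, 0], 0],
    [[0, 0, 0], [0, 0, 0], 0],
  ],
)

```text
t: 50.53
tcp_pos: [483.5, -333.9, 93.7]
eef_rot: [0.0, 0.012, 1.0, -0.0]
force: [-2.4, 1.4, 5.1]
opening: 54.7
grasp_force: 66.9
```

jog_arm(
  series=[
    [[0, 0, 0], [0, 0, 0], 0.8],
    [[0, 0, 0], [0, 0, 0], 0.8],
    [[0, 0, 0], [0, 0, 0], 0.8],
    [[0, 0, 0], [0, 0, 0], 0.8],
    [[0, 0, 0], [0, 0, -1], 0.8],
    [[0, 0, 0], [0, 0, -3], 0.8],
    [[0, 0, 0], [0, 0, -4], 0.8],
    [[0, 0, 0], [0, 0, -2], 0.8],
  ],
)

```text
t: 51.2
tcp_pos: [484.7, -334.6, 197.6]
eef_rot: [0.002, 0.012, 1.0, -0.001]
force: [0.4, -0.4, -0.6]
opening: 68.4
grasp_force: 0.0
```

```bash
cat >> h.py <<'E'
def plate(n,name,z=8):
    c,im=grab(n,name); hsv=cv2.cvtColor(im,cv2.COLOR_RGB2HSV)
    p=proj(c,[698,-50,8])[0].astype(int); x0,x1,y0,y1=p[0]-45,p[0]+45,p[1]-35,p[1]+35
    m=np.zeros((420,560),np.uint8); m[y0:y1,x0:x1]=((hsv[...,1]<50)&(hsv[...,2]>130))[y0:y1,x0:x1]; m=cv2.morphologyEx(m,cv2.MORPH_CLOSE,np.ones((9,9)))
    k=max(cv2.findContours(m,cv2.RETR_EXTERNAL,cv2.CHAIN_APPROX_NONE)[0],key=cv2.contourArea)
    r=cv2.minAreaRect(cast(c,k[:,0],z)[:,:2].astype(np.float32)); print(n,"expect",p,"bbox",cv2.boundingRect(k),np.round(r[0],1),np.round(r[1],1),round(r[2],1))
    return c,im,(x0,y0)
E
python3 - <<'E'
from h import *
st(); o=np.zeros((560,720*1,3),np.uint8)
for i,n in enumerate(("scene","side")):
    c,im,(x0,y0)=plate(n,n+"5"); o[i*280:(i+1)*280,:360]=cv2.resize(im[y0:y0+70,x0:x0+90],(360,280),interpolation=cv2.INTER_CUBIC)
    p=proj(c,[483,-334,60])[0].astype(int); o[i*280:(i+1)*280,360:]=cv2.resize(im[p[1]-35:p[1]+35,p[0]-45:p[0]+45],(360,280),interpolation=cv2.INTER_CUBIC); print(p,x0,y0)
cv2.imwrite("pics/m5.png",o[:,:,::-1])
E
```

```text
t51.2 tcp [ 484.7 -334.6  197.6] yaw(tool x) 178.64 open 68.4 F [ 0.4 -0.4 -0.6] g 0.0
scene expect [330 212] bbox (307, 204, 30, 29) [661.5 -37.3] [113.8  58.3] 4.8
[383 289] 285 177
side expect [340 221] bbox (326, 215, 24, 14) [677.5 -45. ] [76.2 56.2] 4.8
[305 276] 295 186
```

View pics/m5.png

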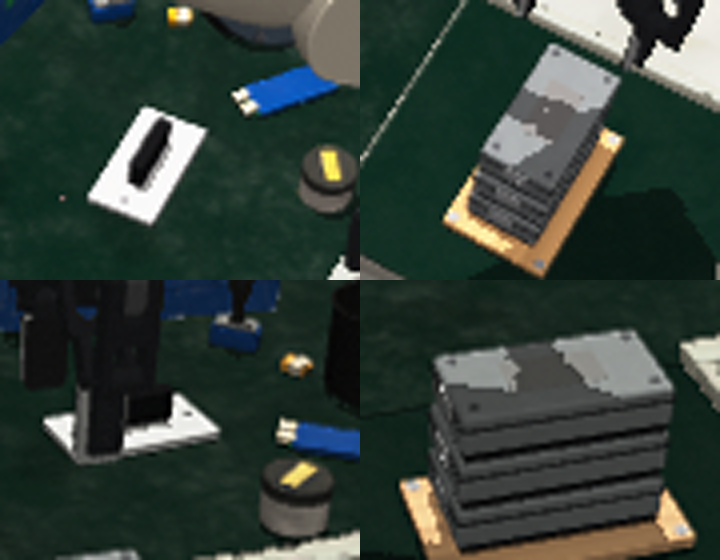

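jog_arm(
  series=[
    [[0, 0, -6.1], [0, 0, 0], 0.8],
    [[0, 0, 0], [-2.02, 2.81, 0], 0.6],
    [[0, 0, 0], [-2.02, 2.81, 0], 0.6],
    [[0, 0, 0], [-2.02, 2.81, 0], 0.6],
    [[0, 0, 0], [-2.02, 2.81, 0], 0.6],
    [[0, 0, 0], [-2.02, 2.81, 0], 0.6],
    [[0, 0, 0], [-2.02, 2.81, 0], 0.6],
    [[0, 0, 0], [-2.02, 2.81, 0], 0.6],
  ],
)

```text
t: 51.97
tcp_pos: [608.3, -124.5, 192.7]
eef_rot: [-0.0, -0.041, 0.999, 0.0]
force: [0.3, -0.2, -0.1]
opening: 51.2
grasp_force: 0.0
```

jog_arm(
  series=[
    [[0, 0, 0], [-2.02, 2.81, 0], 0.6],
    [[0, 0, 0], [-2.02, 2.81, 0], 0.6],
    [[0, 0, 0], [-2.02, 2.81, 0], 0.6],
    [[0, 0, 0], [0, 0, 2.5], 0.6],
    [[0, 0, 0], [0, 0, 2.5], 0.6],
    [[0, 0, 0], [0, 0, 2], 0.6],
    [[0, 0, 0], [0, 0, 0], 0.6],
    [[0, 0, 0], [0, 0, 0], 0.6],
  ],
)

```text
t: 52.63
tcp_pos: [660.5, -37.0, 122.0]
eef_rot: [-0.002, -0.041, 0.999, 0.0]
force: [-0.7, -0.7, 1.1]
opening: 51.4
grasp_force: 0.0
```

jog_arm(
  series=[
    [[0, 0, 0], [0, 0, 0], 0.6],
    [[0, 0, 0], [0, 0, 0], 0.6],
    [[0, 0, 0], [0, 0, 0], 0.6],
    [[0, 0, 0], [0, 0, 0], 0.6],
    [[0, 0, 0], [0, 0, 0], 0.6],
    [[0, 0, 0], [0, 0, 0], 0.6],
    [[0, 0, 0], [0, 0, 0], 0.6],
    [[0, 0, 0], [0, 0, 0], 0.6],
  ],
)

```text
t: 53.3
tcp_pos: [661.6, -37.1, 123.4]
eef_rot: [0.0, -0.041, 0.999, -0.0]
force: [0.1, 0.7, -0.1]
opening: 50.9
grasp_force: 0.0
```

```bash
python3 - <<'E'
from h import *
import pickle
c,im=grab("wrist","w17"); pickle.dump(c,open("w17.pkl","wb")); plan(661.5,-37.3,35,4.8)
hsv=cv2.cvtColor(im,cv2.COLOR_RGB2HSV); m=((hsv[...,1]<60)&(hsv[...,2]>120)).astype(np.uint8); m[:100]=0; m[330:]=0; m[:,:180]=0; m[:,380:]=0
k=max(cv2.findContours(m,cv2.RETR_EXTERNAL,cv2.CHAIN_APPROX_NONE)[0],key=cv2.contourArea)
r=cv2.minAreaRect(cast(c,k[:,0],8)[:,:2].astype(np.float32)); print(cv2.boundingRect(k),np.round(r[0],1),np.round(r[1],1),round(r[2],1))
E
```

```text
t53.4 tcp [661.6 -37.1 123.3] yaw(tool x) -175.26 open 50.9 F [ 0.5  0.7 -0.4] g 0.0
shift [ 0.01 -0.02  8.83] len 8.8 turn z -0.1
(237, 143, 74, 129) [659.5 -39.5] [111.2  58. ] 4.8
```

View pics/w17.png

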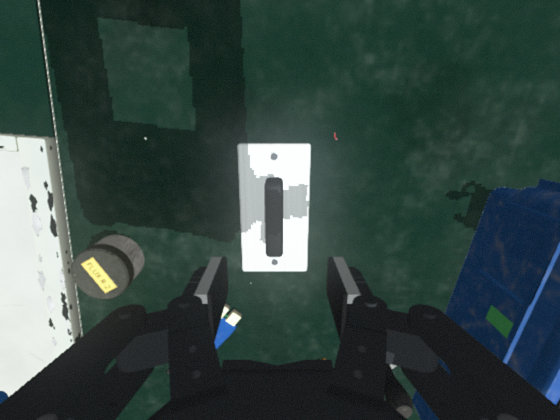

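jog_arm(
  series=[
    [[0, 0, 0], [0.2, -0.22, 3], 0.6],
    [[0, 0, 0], [0, 0, 3], 0.6],
    [[0, 0, 0], [0, 0, 2.4], 0.6],
    [[0, 0, 0], [0, 0, 0.8], 0.6],
    [[0, 0, 0], [0, 0, 0], 0.6],
    [[0, 0, 0], [0, 0, 0], 0.6],
    [[0, 0, 0], [0, 0, 0], 0.6],
    [[0, 0, 0], [0, 0, 0], 0.6],
  ],
)

```text
t: 54.02
tcp_pos: [661.1, -39.5, 33.1]
eef_rot: [0.001, -0.041, 0.999, -0.0]
force: [0.2, -0.2, 0.1]
opening: 51.0
grasp_force: 0.0
```

jog_arm(
  series=[
    [[0, 0, 0], [0, 0, 0], 0],
    [[0, 0, 0], [0, 0, 0], 0],
    [[0, 0, 0], [0, 0, 0], 0],
    [[0, 0, 0], [0, 0, 0], 0],
    [[0, 0, 0], [0, 0, 0], 0],
    [[0, 0, 0], [0, 0, 0], 0],
    [[0, 0, 0], [0, 0, 0], 0],
    [[0, 0, 0], [0, 0, 0], 0],
  ],
)

```text
t: 54.68
tcp_pos: [660.3, -39.5, 32.1]
eef_rot: [0.001, -0.041, 0.999, -0.0]
force: [-0.8, -0.6, 5.6]
opening: 12.6
grasp_force: 59.7
```

```bash
python3 - <<'E'
from h import *
st()
E
```

```text
t54.7 tcp [660.3 -39.5  32.1] yaw(tool x) -175.26 open 12.6 F [-0.8 -0.6  5.6] g 59.7
```

jog_arm(
  series=[
    [[0, 0, 0], [0, 0, -1], 0],
    [[0, 0, 0], [0, 0, -3], 0],
    [[0, 0, 0], [0, 0, -4], 0],
    [[0, 0, 0], [0, 0, -4], 0],
    [[0, 0, 0], [0, 0, -3], 0],
    [[0, 0, 6.1], [0, 0, 0], 0],
    [[0, 0, 0], [0, 0, 0], 0],
    [[0, 0, 0], [0, 0, 0], 0],
  ],
)

```text
t: 55.35
tcp_pos: [659.2, -39.4, 181.3]
eef_rot: [-0.0, 0.011, 1.0, -0.0]
force: [-0.0, 0.3, -1.9]
opening: 12.9
grasp_force: 58.7
```

jog_arm(
  series=[
    [[0, 0, 0], [0, 0, 0], 0],
    [[0, 0, 0], [0, 0, 0], 0],
    [[0, 0, 0], [0, 0, 0], 0],
    [[0, 0, 0], [0, 0, 0], 0],
    [[0, 0, 0], [0, 0, 0], 0],
    [[0, 0, 0], [0, 0, 0], 0],
    [[0, 0, 0], [0, 0, 0], 0],
    [[0, 0, 0], [0, 0, 0], 0],
  ],
)

```text
t: 56.02
tcp_pos: [659.8, -39.5, 181.2]
eef_rot: [-0.0, 0.012, 1.0, -0.0]
force: [0.3, 1.0, -0.8]
opening: 12.6
grasp_force: 58.7
```

```bash
python3 - <<'E'
from h import *
import pickle
c,im=grab("wrist","w18"); pickle.dump(c,open("w18.pkl","wb")); o,r=st(); plan(483.5,-333.8,180,-1.3)
z=o["tcp_pos"][2]-32.1+8
hsv=cv2.cvtColor(im,cv2.COLOR_RGB2HSV); m=((hsv[...,1]<60)&(hsv[...,2]>100)).astype(np.uint8); m[:80]=0; m[370:]=0; m[:,:150]=0; m[:,410:]=0
k=max(cv2.findContours(m,cv2.RETR_EXTERNAL,cv2.CHAIN_APPROX_NONE)[0],key=cv2.contourArea)
r=cv2.minAreaRect(cast(c,k[:,0],z)[:,:2].astype(np.float32)); print(cv2.boundingRect(k),np.round(r[0],1),np.round(r[1],1),round(r[2],1))
v=hsv[...,2]
print(v[130:180,230].tolist())
for q in(190,210,240): print(q,v[q,200:240:2].tolist(),v[q,310:350:2].tolist())
E
```

```text
t56.1 tcp [659.8 -39.4 181.3] yaw(tool x) 178.65 open 12.4 F [-1.1  0.3 -1.3] g 58.7
t56.1 tcp [659.8 -39.4 181.3] yaw(tool x) 178.65 open 12.4 F [-1.1  0.3 -1.3] g 58.7
shift [ 16.93 -29.84   0.13] len 34.3 turn z -0.1
(220, 158, 119, 141) [641.8 -37.4] [60.3 79. ] 88.8
[46, 45, 49, 48, 48, 55, 57, 51, 54, 52, 54, 54, 53, 53, 55, 50, 54, 54, 57, 55, 55, 50, 55, 57, 54, 55, 57, 57, 54, 68, 102, 141, 163, 177, 176, 182, 186, 186, 184, 180, 186, 185, 185, 185, 185, 185, 183, 183, 184, 183]
190 [47, 49, 48, 52, 50, 57, 57, 60, 61, 60, 79, 166, 185, 189, 184, 184, 187, 189, 190, 191] [254, 254, 254, 254, 254, 254, 254, 254, 254, 254, 254, 252, 111, 100, 96, 94, 91, 92, 90, 86]
210 [58, 57, 62, 57, 54, 57, 52, 56, 56, 61, 61, 136, 178, 188, 186, 184, 185, 187, 192, 193] [254, 254, 254, 254, 254, 254, 254, 254, 254, 254, 254, 197, 102, 103, 101, 96, 96, 92, 90, 91]
240 [75, 76, 81, 79, 81, 82, 76, 75, 77, 72, 75, 65, 141, 177, 185, 184, 179, 185, 189, 186] [232, 191, 195, 194, 194, 189, 190, 189, 193, 187, 135, 94, 89, 88, 88, 86, 87, 90, 87, 86]
```

jog_arm(
  series=[
    [[0, 0, 0], [1.87, -3.315, 0], 0],
    [[0, 0, 0], [1.87, -3.315, 0], 0],
    [[0, 0, 0], [1.87, -3.315, 0], 0],
    [[0, 0, 0], [1.87, -3.315, 0], 0],
    [[0, 0, 0], [1.87, -3.315, 0], 0],
    [[0, 0, 0], [1.87, -3.315, 0], 0],
    [[0, 0, 0], [1.87, -3.315, 0], 0],
    [[0, 0, 0], [1.87, -3.315, 0], 0],
  ],
)

```text
t: 56.73
tcp_pos: [502.9, -302.5, 181.6]
eef_rot: [0.0, 0.012, 1.0, -0.0]
force: [0.2, -0.5, -0.6]
opening: 12.4
grasp_force: 58.8
```

jog_arm(
  series=[
    [[0, 0, 0], [1.86, -3.315, 0], 0],
    [[0, 0, 0], [0, 0, 0], 0],
    [[0, 0, 0], [0, 0, 0], 0],
    [[0, 0, 0], [0, 0, 2], 0],
    [[0, 0, 0], [0, 0, 1.8], 0],
    [[0, 0, 0], [0, 0, 0.6], 0],
    [[0, 0, 0], [0, 0, 0], 0],
    [[0, 0, 0], [0, 0, 0], 0],
  ],
)

```text
t: 57.4
tcp_pos: [485.0, -333.1, 137.5]
eef_rot: [-0.0, 0.011, 1.0, 0.0]
force: [-0.8, -0.8, -2.0]
opening: 12.4
grasp_force: 59.0
```

jog_arm(
  series=[
    [[0, 0, 0], [0, 0, 0], 0],
    [[0, 0, 0], [0, 0, 0], 0],
    [[0, 0, 0], [0, 0, 0], 0],
    [[0, 0, 0], [0, 0, 0], 0],
    [[0, 0, 0], [0, 0, 0], 0],
    [[0, 0, 0], [0, 0, 0], 0],
    [[0, 0, 0], [0, 0, 0], 0],
    [[0, 0, 0], [0, 0, 0], 0],
  ],
)

```text
t: 58.07
tcp_pos: [484.5, -333.8, 137.3]
eef_rot: [-0.0, 0.012, 1.0, -0.0]
force: [0.1, 0.5, -2.5]
opening: 12.8
grasp_force: 59.0
```

```bash
python3 - <<'E'
from h import *
import pickle
c,im=grab("wrist","w19"); pickle.dump(c,open("w19.pkl","wb")); plan(484.6,-333.8,126.5,-1.3)
v=cv2.cvtColor(im,cv2.COLOR_RGB2HSV)[...,2]
for q in (235,250,300): print(q,v[130:180,q].tolist())
print(v[170:250:8,216:226].tolist())
E
```

```text
t58.1 tcp [ 484.5 -333.8  137.3] yaw(tool x) 178.64 open 12.7 F [-0.7  0.  -1.6] g 59.0
shift [-0.01 -0.    1.08] len 1.1 turn z -0.1
235 [192, 179, 154, 156, 156, 155, 155, 155, 154, 152, 176, 196, 195, 196, 195, 194, 197, 196, 196, 163, 68, 59, 78, 91, 81, 70, 79, 96, 108, 117, 121, 143, 167, 181, 188, 192, 194, 193, 194, 193, 194, 194, 191, 191, 191, 194, 193, 192, 195, 193]
250 [200, 202, 201, 202, 204, 203, 202, 202, 201, 202, 200, 202, 200, 204, 170, 80, 82, 100, 96, 72, 78, 100, 112, 107, 78, 69, 80, 96, 112, 115, 123, 143, 166, 179, 182, 186, 187, 188, 189, 192, 189, 189, 189, 188, 188, 189, 190, 189, 191, 187]
300 [254, 253, 253, 253, 253, 253, 252, 253, 252, 253, 253, 249, 213, 206, 181, 110, 85, 99, 91, 80, 93, 114, 124, 118, 96, 81, 84, 100, 112, 124, 127, 148, 175, 187, 190, 195, 197, 194, 200, 197, 197, 199, 197, 197, 200, 197, 200, 198, 199, 198]
[[52, 54, 48, 89, 204, 246, 253, 254, 253, 251], [54, 52, 51, 70, 178, 234, 249, 255, 239, 194], [52, 53, 55, 57, 81, 141, 172, 182, 188, 187], [56, 54, 57, 53, 62, 131, 167, 179, 184, 189], [54, 51, 55, 60, 57, 94, 146, 175, 184, 191], [53, 54, 54, 58, 58, 68, 135, 168, 180, 187], [52, 55, 57, 54, 52, 61, 100, 147, 172, 185], [52, 55, 50, 53, 53, 52, 66, 136, 168, 178], [54, 55, 54, 49, 53, 51, 58, 111, 152, 174], [51, 53, 52, 48, 50, 52, 51, 74, 141, 167]]
```

Aligned; lower onto the column.

jog_arm(
  series=[
    [[0, 0, 0], [0, 0, 0.2], 0],
    [[0, 0, 0], [0, 0, 0.2], 0],
    [[0, 0, 0], [0, 0, 0.2], 0],
    [[0, 0, 0], [0, 0, 0.2], 0],
    [[0, 0, 0], [0, 0, 0.1], 0],
    [[0, 0, 0], [0, 0, 0], 0],
    [[0, 0, 0], [0, 0, 0], 0],
    [[0, 0, 0], [0, 0, 0], 0],
  ],
)

```text
t: 58.78
tcp_pos: [484.6, -333.8, 128.3]
eef_rot: [0.0, 0.012, 1.0, -0.0]
force: [-0.5, 0.2, -1.2]
opening: 12.4
grasp_force: 59.0
```

jog_arm(
  series=[
    [[0, 0, 0], [0, 0, 0.05], 0],
    [[0, 0, 0], [0, 0, 0.05], 0],
    [[0, 0, 0], [0, 0, 0.05], 0],
    [[0, 0, 0], [0, 0, 0], 0],
    [[0, 0, 0], [0, 0, 0], 0],
    [[0, 0, 0], [0, 0, 0], 0],
    [[0, 0, 0], [0, 0, 0], 0],
    [[0, 0, 0], [0, 0, 0], 0],
  ],
)

```text
t: 59.45
tcp_pos: [484.5, -333.8, 126.8]
eef_rot: [-0.0, 0.012, 1.0, -0.0]
force: [-0.6, 0.1, -1.9]
opening: 12.6
grasp_force: 59.0
```

jog_arm(
  series=[
    [[0, 0, 0], [0, 0, 0.05], 0],
    [[0, 0, 0], [0, 0, 0.03], 0],
    [[0, 0, 0], [0, 0, 0], 0],
    [[0, 0, 0], [0, 0, 0], 0],
    [[0, 0, 0], [0, 0, 0], 0],
    [[0, 0, 0], [0, 0, 0], 0],
    [[0, 0, 0], [0, 0, 0], 0],
    [[0, 0, 0], [0, 0, 0], 0],
  ],
)

```text
t: 60.12
tcp_pos: [484.6, -333.8, 126.1]
eef_rot: [0.0, 0.012, 1.0, -0.0]
force: [-0.9, 0.6, 3.1]
opening: 13.0
grasp_force: 59.5
```

jog_arm(
  series=[
    [[0, 0, 0], [0, 0, 0.03], 0],
    [[0, 0, 0], [0, 0, 0], 0],
    [[0, 0, 0], [0, 0, 0], 0],
    [[0, 0, 0], [0, 0, 0], 0],
    [[0, 0, 0], [0, 0, 0], 0],
    [[0, 0, 0], [0, 0, 0], 0],
    [[0, 0, 0], [0, 0, 0], 0],
    [[0, 0, 0], [0, 0, 0], 0],
  ],
)

```text
t: 60.78
tcp_pos: [484.6, -333.8, 126.1]
eef_rot: [0.0, 0.012, 1.0, -0.0]
force: [-2.0, 0.6, 6.1]
opening: 12.8
grasp_force: 60.2
```

Seated. Release, lift clear, and check.

jog_arm(
  series=[
    [[0, 0, 0], [0, 0, 0], 0.5],
    [[0, 0, 0], [0, 0, 0], 0.5],
    [[0, 0, 0], [0, 0, 0], 0.5],
    [[0, 0, 0], [0, 0, 0], 0.5],
    [[0, 0, 0], [0, 0, -1], 0.5],
    [[0, 0, 0], [0, 0, -2], 0.5],
    [[0, 0, 0], [0, 0, -3], 0.5],
    [[0, 0, 0], [0, 0, -3], 0.5],
  ],
)

```text
t: 61.45
tcp_pos: [484.1, -333.4, 216.7]
eef_rot: [-0.001, 0.012, 1.0, 0.0]
force: [0.5, -1.0, 0.4]
opening: 42.6
grasp_force: 0.0
```

jog_arm(
  series=[
    [[0, 0, 0], [0, 0, -3], 0.5],
    [[0, 0, 0], [2, 3, -1], 0.5],
    [[0, 0, 0], [2, 3, 0], 0.5],
    [[0, 0, 0], [2, 3, 0], 0.5],
    [[0, 0, 0], [1, 3, 0], 0.5],
    [[0, 0, 0], [0, 0, 0], 0.5],
    [[0, 0, 0], [0, 0, 0], 0.5],
    [[0, 0, 0], [0, 0, 0], 0.5],
  ],
)

```text
t: 62.12
tcp_pos: [418.1, -212.6, 256.6]
eef_rot: [0.001, 0.012, 1.0, -0.001]
force: [1.0, 0.4, 0.1]
opening: 42.9
grasp_force: 0.0
```

```bash
python3 - <<'E'
from h import *
st(); o=np.zeros((560,720,3),np.uint8)
for i,n in enumerate(("scene","side")):
    c,im=grab(n,n+"9")
    for j,X in enumerate([(486,270,10),(483,-334,60)]):
        p=proj(c,X)[0].astype(int); o[i*280:(i+1)*280,j*360:(j+1)*360]=cv2.resize(im[p[1]-35:p[1]+35,p[0]-45:p[0]+45],(360,280),interpolation=cv2.INTER_CUBIC)
cv2.imwrite("pics/m9.png",o[:,:,::-1])
E
```

```text
t62.1 tcp [ 418.1 -212.6  256.6] yaw(tool x) 178.68 open 42.9 F [1.  0.4 0.1] g 0.0
```

View pics/m9.png

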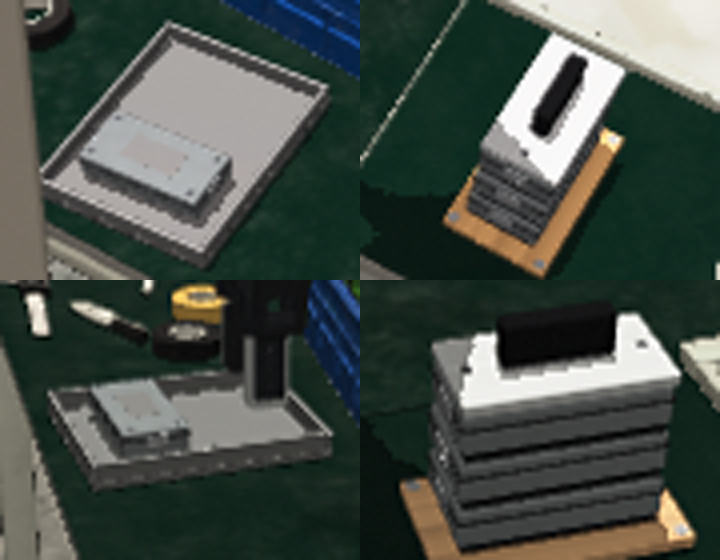

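The rejected case lies flat in the tray, and the three-case column stands square on the base with the cover seated on top. The robot is touching nothing, so I am handing in.

```bash
python3 -c "
from station import job_done; print(job_done())"
```

```text
the job is handed in; nothing more can be done
None
```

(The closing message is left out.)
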